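# Fill the bolt feed rail beside the welding fixture

### The job

Get the sloping bolt feed rail ready for the next run: swing down the gate at its lower end, which was left open, and load the three long bolts into the rail at its upper end so that each hangs head up with its shank through the slot and has slid down to queue behind the shut gate. One of the long bolts stands upside down on its head. Leave the two shorter bolts on the table.

Things in the scene. Friction and masses are not known exactly. Their poses are not given: they have to be found in the camera images.
- feeder: Fixed bench stand of a gravity feed rail: dark steel base plate 130 (x) x 290 (y) x 8 mm on the table, with four flat-bar legs that carry the sloping rail. Origin: centre of the plate's underside, on the table. +y points level, down-slope (to the outlet). Its position and yaw vary.
- feed_rail: The rail, fixed: two steel angles 260 mm long with a slot 14.5 mm wide between them, falling 30 degrees. Origin: slot centre at mid-length on the running surface, 142 mm above the table. +y down the slope (loading end -130, outlet +130 mm), +z normal to the surface, x across. Running legs |x| 7.25 to 17 mm, 5 mm thick. Slot clear below to the base plate, closed by a tie at y < -124 mm.
- load_point (a point): On the slot's centre line at the running surface: feed_rail (0, -70, 0) mm, in the loading stretch y -124 to -45 mm, where nothing stands above the surface. Further down, from y = -30 to 112 mm, side guards 14 mm high stand at |x| 14 to 17 mm. The rail is slippery (friction about 0.2): a bolt hung by its head slides down by itself to the gate or the bolt before it.
- gate (a joint): Gate at the outlet, rad: 0 = shut against its stop (bar lies across both rails and holds back bolt heads), grows as the bar swings up, to 1.25. Starts open at 0.6 to 1.15; stays where it is put. About 1 N on the ball moves it; bolts cannot push it open.
- gate_pivot (a point): Gate pivot, feed_rail (-28, 120.5, 11) mm; its axis is feed_rail's y. The bar points from it along feed_rail (cos q, 0, sin q) at gate angle q, so to +x when shut. Bar 5 mm thick along y and 16 mm high to 64 mm from the pivot, then a round handle 8 mm in diameter.
- gate_ball (a point): Centre of the black ball (18 mm in diameter) at the end of the gate's handle, 106 mm from the pivot.
- long_bolt_a: Long steel hex bolt, 57 mm, 16 to 32 g: shank 12 mm in diameter, 50 mm long; head 20 mm across flats, 22 over corners, 7 thick. Starts lying on the table, tail within 1.3 rad of world -y. Origin beside mid-length, on a flat of the head's hexagon. +y runs from tail to head; axis at x = 0, z = 9.9 mm, tail end at y = -28.6, head's underside at +21.4 mm.
- long_bolt_b: Long steel hex bolt, 57 mm, 16 to 32 g: shank 12 mm in diameter, 50 mm long; head 20 mm across flats, 22 over corners, 7 thick. Starts lying on the table, tail within 1.3 rad of world -y. Origin beside mid-length, on a flat of the head's hexagon. +y runs from tail to head; axis at x = 0, z = 9.9 mm, tail end at y = -28.6, head's underside at +21.4 mm.
- long_bolt_c: Long steel hex bolt, 57 mm, 16 to 32 g: shank 12 mm in diameter, 50 mm long; head 20 mm across flats, 22 over corners, 7 thick. Starts upside down: stands on its head, shank straight up. Origin beside mid-length, on a flat of the head's hexagon. +y runs from tail to head; axis at x = 0, z = 9.9 mm, tail end at y = -28.6, head's underside at +21.4 mm.
- long_bolt_a_head (a point): Centre of this bolt's head underside, on its axis, where the shank begins.
- long_bolt_a_tail (a point): Centre of this bolt's tail end, on its axis, 50 mm from the head's underside.
- long_bolt_b_head (a point): Centre of this bolt's head underside, on its axis, where the shank begins.
- long_bolt_b_tail (a point): Centre of this bolt's tail end, on its axis, 50 mm from the head's underside.
- long_bolt_c_head (a point): Centre of this bolt's head underside, on its axis, where the shank begins.
- long_bolt_c_tail (a point): Centre of this bolt's tail end, on its axis, 50 mm from the head's underside.
- short_bolt_a: Shorter hex bolt of the same make, 41 mm: shank 10 mm in diameter, head 16 mm across flats, 18 over corners. Starts lying among the long ones and stays on the table. Origin near the table at mid-length; +y from tail to head.
- short_bolt_b: Shorter hex bolt of the same make, 41 mm: shank 10 mm in diameter, head 16 mm across flats, 18 over corners. Starts lying among the long ones and stays on the table. Origin near the table at mid-length; +y from tail to head.
There are look-alikes about, which are no part of the job. What is shaped like the long_bolt_a but purple is not meant.

How it is judged:
At the end, for the whole second after the job is handed in: Gate within 0.06 rad of shut. All three long bolts at rest, hanging head up in the slot 40 to 118 mm down-slope of the rail's middle: head's underside within 4 mm of the slot's centre line and -4 to 10 mm over the running surface, tail 30 mm or more below it. Short bolts on the table (value of joint gate below 0.06 rad and x of long_bolt_a_head in the frame of feed_rail between -0.004 and 0.004 m and z of long_bolt_a_head in the frame of feed_rail between -0.004 and 0.01 m and y of long_bolt_a_head in the frame of feed_rail between 0.04 and 0.118 m and z of each of long_bolt_a_tail, long_bolt_b_tail, long_bolt_c_tail in the frame of feed_rail below -0.03 m and linear speed of each of long_bolt_a, long_bolt_b, long_bolt_c below 0.02 m/s and x of long_bolt_b_head in the frame of feed_rail between -0.004 and 0.004 m and z of long_bolt_b_head in the frame of feed_rail between -0.004 and 0.01 m and y of long_bolt_b_head in the frame of feed_rail between 0.04 and 0.118 m and x of long_bolt_c_head in the frame of feed_rail between -0.004 and 0.004 m and z of long_bolt_c_head in the frame of feed_rail between -0.004 and 0.01 m and y of long_bolt_c_head in the frame of feed_rail between 0.04 and 0.118 m and height (world z) of short_bolt_a between -0.02 and 0.03 m and height (world z) of short_bolt_b between -0.02 and 0.03 m); the robot touches nothing.
It also fails if it takes over 72 s, if anything falls off the work surface, if the arm or the gripper's body presses on something with over 40 N, if the wrist force passes 120 N, or if a joint passes its speed limit or range.

### The arm

A 6-joint arm with a two-finger parallel gripper is mounted at the origin on a cart in front of the work surface, level with it; the furniture and walls round the work are solid. World frame = base frame: x ahead of the robot, y to its left, z up, the work surface at z = 0. Lengths are in m, angles in rad, forces in N, time in s.
With the tool pointing down it reaches from about 0.3 to 0.85 m from the base axis. Payload 5.4 kg.
Tool frame: the origin (TCP) lies at the very end of the fingers, on their centre line; the grasp point (between the pads) lies arm.grip_depth behind it (arm.grip_depth is the distance from the TCP to the grasp point, in m); z points along the fingers, y is the line along which they close (so a half turn about z gives the same grasp; the last joint's range is limited). The gripper opens to 85 mm and grips with 20 to 120 N. Pads are 22 mm wide; open, the fingers measure 114 mm over their backs; the gripper's body (76 mm by 85 mm) begins 54 mm behind the grasp point. The pads swing forward as they close: fully open they stand 13 mm farther back than shut.
Start: joints at [-1.343, 0.158, 1.597, -0, 1.386, -0.21], TCP at [0.244, -0.521, 0.195] pointing down, gripper open.
Joint ranges: [-2.91, 2.91], [-0.94, 2.29], [0.18, 2.7], [-1.29, 4.43], [0.17, 2.64], [-3, 3]. Speed limits (rad/s): [2.57, 2.57, 3.14, 3.14, 3.14, 3.14].

### API

Orientations are given as a unit quaternion [w, x, y, z].
In Python, from plant import monitor, eyes, ticket, arm gives the robot as it stands. The module is installed in compiled form; this text tells all that it offers.
- The arm moves only by the tool apply_moves, never from a script. Its argument "deltas" is a list of rows, each a list of 7 numbers: the shift along the tool's x, y, z in m, then the turn, a rotation vector about the tool's x, y, z in rad, then the closure in counts, from 0 (fully open) to 255 (shut). In form: [[x, y, z, wx, wy, wz, gripper], ...]. A call has 1 to 8 rows; each row shifts and turns the commanded pose from where the row before left it, along the tool's axes as they then stand; what a row does not reach is not made up. A row lasts 1/10 s, in which the tool goes at most 50 mm and 8.59 degrees, less where a joint would pass 70% of its speed; a pose out of reach is approached as far as the arm can. A call is refused whole if a number of a shift passes 0.05 or a number of a turn 0.15, either way. A call with a gripper value outside its range is refused whole. The fingers move at their own pace and stop on an object; "newtons" is the grip in N (left out, the last holds). Time passes only in rows, so rows that do not move let the fingers close. It gives the time, the measured TCP pose, the force, the opening and the grip force at its end, in the units of the state.
- monitor.sense(): the state, without advancing time (a new reading comes with each control period).
- eyes.snapshot(name): name is "scene" or "top" or "wrist"; returns a dict with "frame" (400x640x3 uint8, red, green, blue), "mtx" (3x3 intrinsics, pixels), "extrinsics" (4x4, takes a point from camera to world coordinates). Camera axes: x right, y down, z forward; pixel columns grow to the right and rows downward; lengths in m; the calibration is good to about 2 mm. A picture is of the moment at which its call begins. There is no depth.
- ticket.hand_in(): hands the job in; it is judged then, once.
The state is a dict: "t": time; "joint_pos": joint angles; "qd": joint speeds; "effort": joint torques, N m; "ee_pos": TCP position; "ee_rot": TCP orientation; "ft_force": force on the tool from outside, world axes, zero at the start; "moment": the same for the moment, N m; "gripper_width": finger opening in m; "gripper_force": force on a finger pad.
Only numpy, scipy, OpenCV 4.12 (cv2) and the standard library are available. Lean on these libraries where they do the work, as an engineer would, in place of code of your own. Each camera call takes 0.05 s, during which the arm holds its last target. There are 200 camera calls.

## Working session

There is one attempt and no reset: what is moved stays moved. The work goes in short steps, Python scripts to look and compute and a tool call to move; the robot and the scene stay as the last step left them, time stands still between calls to the robot, and variables do not carry over. Pictures are saved under pics/ and viewed, at most 10 in all, crops included, and the job is handed in when it is done.

Besides the shell and the picture viewer there is one more tool, called after ">>>" as name(argument=value, ...) on one line, values as JSON. apply_moves: Moves the arm, as the interface text tells. Its arguments: {"type":"object","properties":{"deltas":{"type":"array","items":{"type":"array","items":{"type":"number"}}},"newtons":{"type":"number"}},"required":["deltas"]}

```bash
mkdir -p pics
python3 - <<'E'
from plant import monitor, eyes, ticket, arm
import cv2,numpy as np
s=monitor.sense();print({k:np.round(v,4).tolist() for k,v in s.items()},arm.grip_depth)
ims=[]
for n in ("scene","top"):
    d=eyes.snapshot(n);cv2.imwrite(f"pics/{n}0.png",d["frame"][:,:,::-1]);np.savez(f"{n}0.npz",**d)
    print(n,d["mtx"].tolist(),np.round(d["extrinsics"],4).tolist())
E
```

```text
{'t': 0.0, 'joint_pos': [-1.3431, 0.1591, 1.5982, -0.0, 1.3862, -0.2101], 'qd': [-0.0014, -0.0007, 0.0012, -0.0004, 0.001, 0.001], 'effort': [-0.0013, -39.6006, -33.1429, -0.0004, 0.0084, -0.0], 'ee_pos': [0.2436, -0.5201, 0.1945], 'ee_rot': [-0.001, 0.9761, 0.2172, -0.0], 'ft_force': [0.0642, 0.1147, 0.2896], 'moment': [0.0265, 0.0326, -0.0252], 'gripper_force': 0.0, 'gripper_width': 0.085} 0.0187
scene [[403.00677545583324, 0.0, 316.10878981345854], [0.0, 403.00677545583324, 204.0545301910396], [0.0, 0.0, 1.0]] [[0.6394, -0.2953, 0.7099, -0.2182], [-0.7685, -0.2753, 0.5776, -0.6861], [0.0249, -0.9149, -0.4029, 0.5429], [0.0, 0.0, 0.0, 1.0]]
top [[481.87515578676084, 0.0, 322.4060062070314], [0.0, 481.87515578676084, 199.7376870257684], [0.0, 0.0, 1.0]] [[0.0019, -0.9806, 0.1961, 0.2178], [-1.0, -0.0006, 0.0065, -0.1022], [-0.0063, -0.1962, -0.9806, 1.6085], [0.0, 0.0, 0.0, 1.0]]
```

View pics/top0.png

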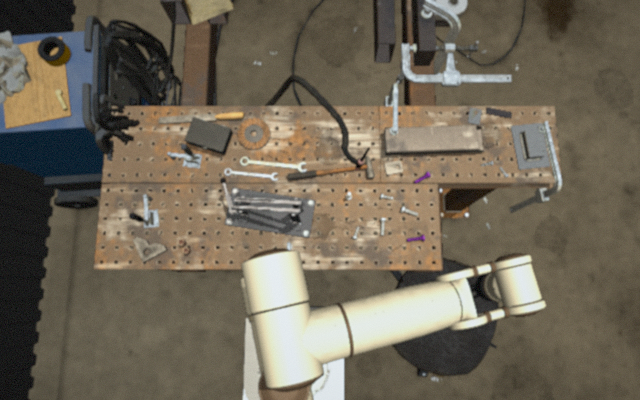

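View pics/scene0.png

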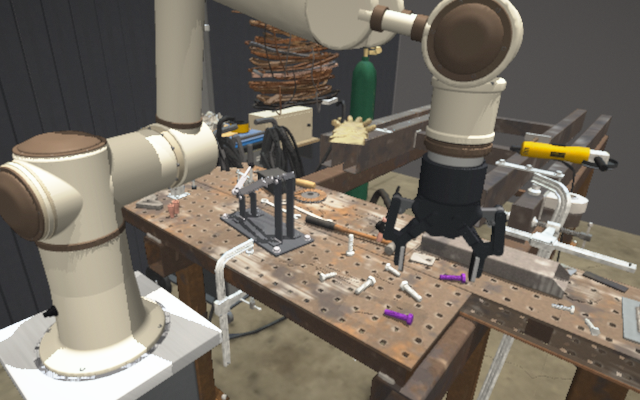

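Run:
```python
import cv2,numpy as np
t=cv2.imread("pics/top0.png");s=cv2.imread("pics/scene0.png")
a=cv2.resize(t[180:245,220:430],(798,247),interpolation=cv2.INTER_CUBIC)   # x3.8
b=cv2.resize(s[160:248,215:317],(395,341),interpolation=cv2.INTER_CUBIC)    #x3.875
c=cv2.resize(s[228:330,312:430],(395,341),interpolation=cv2.INTER_CUBIC)   #x3.347
cv2.imwrite("pics/crop0.png",np.vstack([a,np.hstack([b,np.zeros((341,8,3),np.uint8),c])]))
from plant import eyes
d=eyes.snapshot("wrist");cv2.imwrite("pics/wrist0.png",d["frame"][:,:,::-1]);np.savez("wrist0.npz",**d)
print(np.round(d["mtx"],2).tolist(),np.round(d["extrinsics"],4).tolist())
```

```text
[[359.78, 0.0, 320.74], [0.0, 359.78, 197.17], [0.0, 0.0, 1.0]] [[0.4241, -0.8619, -0.2781, 0.3153], [-0.9056, -0.4041, -0.1287, -0.4857], [-0.0015, 0.3064, -0.9519, 0.3738], [0.0, 0.0, 0.0, 1.0]]
```

View pics/crop0.png

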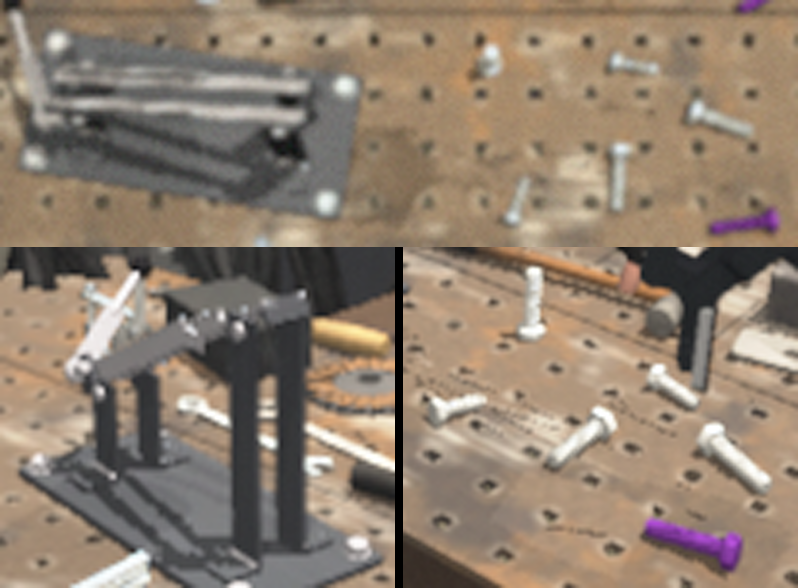

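View pics/wrist0.png

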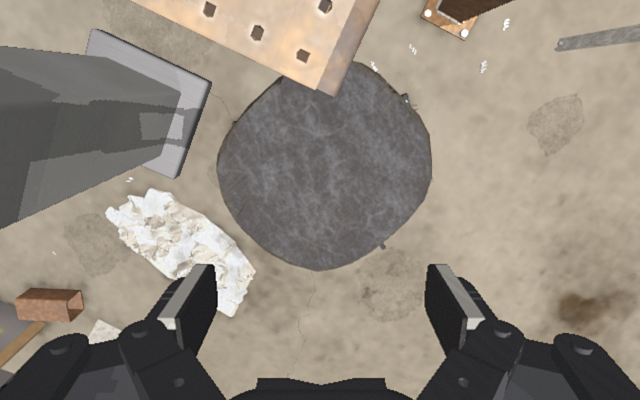

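```bash
cat > h.py <<'E'
import numpy as np, cv2
from scipy.spatial.transform import Rotation as R
def quat(q): return R.from_quat([q[1],q[2],q[3],q[0]])
def ray(d,u,v):
    E=d["extrinsics"];r=E[:3,:3]@np.linalg.solve(d["mtx"],[u,v,1]);return E[:3,3],r
def atz(d,u,v,z):
    o,r=ray(d,u,v);return o+r*(z-o[2])/r[2]
def proj(d,p):
    E=np.linalg.inv(d["extrinsics"]);c=d["mtx"]@(E[:3,:3]@np.asarray(p)+E[:3,3]);return c[:2]/c[2]
def down(yaw):  # tool z down, tool x at heading yaw
    c,s=np.cos(yaw),np.sin(yaw);return R.from_matrix(np.array([[c,s,0],[s,-c,0],[0,0,-1]]))
def rows(p0,q0,p1,R1,grip,vmax=.045,wmax=.14,n=None):
    """straight line rows from pose (p0,quat q0) to (p1,R1), equal tool-frame steps"""
    R0=quat(q0) if not isinstance(q0,R) else q0
    w=(R0.inv()*R1).as_rotvec();D=np.asarray(p1)-p0
    n=n or max(1,int(np.ceil(max(np.linalg.norm(D)/vmax,np.linalg.norm(w)/wmax))))
    Ri=R0;out=[]
    for k in range(n):
        out.append([*(Ri.inv().apply(D/n)),*(w/n),grip]);Ri=Ri*R.from_rotvec(w/n)
    print(n,"rows");
    for o in out: print([round(float(a),4) for a in o])
E
python3 - <<'E'
from h import *
T=dict(np.load("top0.npz"));S=dict(np.load("scene0.npz"))
c=lambda x,y:(220+x/3.8,180+y/3.8)
P=[atz(T,*c(*p),.011) for p in [(57,43),(345,86),(327,203),(33,157)]]
print(np.round(P,3));m=np.mean(P,0);print("center",m)
ax=(P[0]+P[3]-P[1]-P[2]);print("len",np.linalg.norm(ax)/2,np.linalg.norm(P[0]+P[1]-P[2]-P[3])/2,"yaw",-np.arctan2(ax[0],ax[1]))
print("scene chk",proj(S,P[3]),proj(S,P[2]),"vs 224.8,215.2  275?")
for n,h,t in [("c",(488,60),(488,60)),("sa",(614,62),(655,70)),("la",(693,112),(750,133)),("lb",(621,150),(617,210)),("sb",(513,218),(523,180)),("purple",(770,219),(712,228))]:
    a=atz(T,*c(*h),.010);b=atz(T,*c(*t),.010);print(n,np.round(a,3),np.round(b,3),"L",round(np.linalg.norm(a-b),3),"scene",proj(S,a).round(),proj(S,b).round())
E
```

```text
[[ 0.566  0.205  0.011]
 [ 0.527 -0.052  0.011]
 [ 0.423 -0.037  0.011]
 [ 0.463  0.223  0.011]]
center [0.49498968 0.08455457 0.011     ]
len 0.2618996470564378 0.10506948916119142 yaw -0.15243966462397004
scene chk [225.23053854 215.64847787] [276.76051152 249.88233872] vs 224.8,215.2  275?
c [ 0.551 -0.18   0.01 ] [ 0.551 -0.18   0.01 ] L 0.0 scene [350. 250.] [350. 250.]
sa [ 0.55  -0.292  0.01 ] [ 0.542 -0.328  0.01 ] L 0.037 scene [387. 266.] [399. 273.]
la [ 0.504 -0.361  0.01 ] [ 0.486 -0.411  0.01 ] L 0.053 scene [404. 285.] [420. 298.]
lb [ 0.47  -0.296  0.01 ] [ 0.417 -0.292  0.01 ] L 0.053 scene [371. 281.] [357. 290.]
sb [ 0.41 -0.2   0.01] [ 0.443 -0.21   0.01 ] L 0.035 scene [323. 276.] [334. 272.]
purple [ 0.409 -0.425  0.01 ] [ 0.401 -0.374  0.01 ] L 0.052 scene [409. 319.] [385. 310.]
```

Run:
```python
from h import *
from plant import monitor
s=monitor.sense()
rows(s["ee_pos"],s["ee_rot"],[.48,-.11,.33],down(0),0,vmax=.0495)
```

```text
10 rows
[0.0388, -0.0272, -0.0135, -0.0002, 0.0, 0.0438, 0.0]
[0.0376, -0.0288, -0.0135, -0.0002, 0.0, 0.0438, 0.0]
[0.0363, -0.0304, -0.0135, -0.0002, 0.0, 0.0438, 0.0]
[0.0349, -0.032, -0.0135, -0.0002, 0.0, 0.0438, 0.0]
[0.0335, -0.0335, -0.0135, -0.0002, 0.0, 0.0438, 0.0]
[0.032, -0.0349, -0.0135, -0.0002, 0.0, 0.0438, 0.0]
[0.0304, -0.0363, -0.0135, -0.0002, 0.0, 0.0438, 0.0]
[0.0288, -0.0376, -0.0135, -0.0002, 0.0, 0.0438, 0.0]
[0.0271, -0.0388, -0.0135, -0.0002, 0.0, 0.0438, 0.0]
[0.0254, -0.04, -0.0135, -0.0002, 0.0, 0.0438, 0.0]
```

>>> apply_moves(deltas=[[0.039,-0.027,-0.0135,0,0,0.044,255],[0.038,-0.029,-0.0135,0,0,0.044,255],[0.036,-0.03,-0.0135,0,0,0.044,255],[0.035,-0.032,-0.0135,0,0,0.044,255],[0.0335,-0.0335,-0.0135,0,0,0.044,255],[0.032,-0.035,-0.0135,0,0,0.044,255],[0.03,-0.036,-0.0135,0,0,0.044,255],[0.029,-0.038,-0.0135,0,0,0.044,255]])

```text
t: 0.95
ee_pos: [0.4338, -0.1908, 0.3039]
ee_rot: [0.0, 0.999, 0.042, 0.0]
ft_force: [-0.6, 0.2, -0.4]
gripper_width: 0.0
gripper_force: 0.0
```

>>> apply_moves(deltas=[[0.027,-0.039,-0.0135,0,0,0.044,255],[0.025,-0.04,-0.0135,0,0,0.042,255],[0,0,0,0,0,0,255],[0,0,0,0,0,0,255]])

```text
t: 1.35
ee_pos: [0.4805, -0.1097, 0.3304]
ee_rot: [0.0, 1.0, 0.001, -0.0]
ft_force: [0.7, -0.5, 0.1]
gripper_width: 0.0002
gripper_force: 0.0
```

Run:
```python
from h import *
from plant import monitor,eyes
s=monitor.sense();print(s["t"],s["ee_pos"],s["ee_rot"],s["joint_pos"])
d=eyes.snapshot("wrist");np.savez("w1.npz",**d);im=d["frame"][:,:,::-1]
cv2.imwrite("pics/w1.png",cv2.resize(im,(800,500),interpolation=cv2.INTER_CUBIC))
```

```text
1.35 [ 0.48047116 -0.10969605  0.3304368 ] [ 2.14468074e-04  9.99999174e-01  1.26011247e-03 -1.32738718e-04] [-4.69856088e-01 -1.12033060e-01  1.60970121e+00 -5.04052723e-04
  1.64396637e+00  1.09838318e+00]
```

View pics/w1.png

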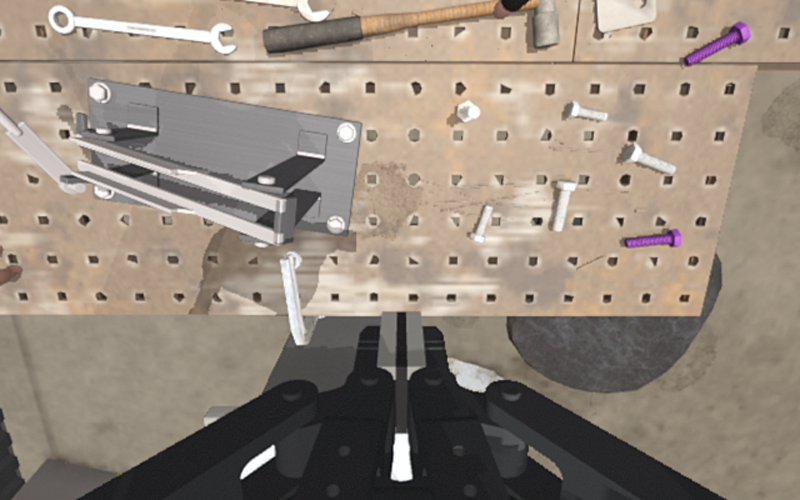

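```bash
cat >> h.py <<'E'
def rail(x,y,yaw):
    """4x4 feed_rail->world"""
    M=np.eye(4);M[:3,:3]=(R.from_euler('z',yaw)*R.from_euler('x',-np.pi/6)).as_matrix();M[:3,3]=[x,y,.142];return M
def rp(M,p): return M[:3,:3]@np.asarray(p)+M[:3,3]
E
python3 - <<'E'
from h import *
from scipy.optimize import least_squares
d=dict(np.load("w1.npz"));im=d["frame"];g=im.min(2).astype(int)
S=[]
for u,v in [(100,93),(345,132),(337,224),(102,190)]:
    u/=1.25;v/=1.25;a,b=int(u),int(v);w=g[b-8:b+9,a-8:a+9]>150
    ys,xs=np.nonzero(w);S.append((xs.mean()+a-8,ys.mean()+b-8));print(S[-1],w.sum())
P=np.array([atz(d,*p,.012) for p in S]);print(P.round(4))
def f(q):
    x,y,t,a,b=q;c,s=np.cos(t),np.sin(t)
    L=np.array([[b,a],[b,-a],[-b,-a],[-b,a]]);return ((L@np.array([[c,s],[-s,c]])+[x,y])-P[:,:2]).ravel()
r=least_squares(f,[.495,.085,-.15,.131,.0525]);print(r.x.round(4),(r.fun*1e3).round(1))
x,y,t=r.x[:3];M=rail(x,y,t)
big=cv2.resize(im[:,:,::-1],None,fx=3,fy=3,interpolation=cv2.INTER_CUBIC)
def line(p,q,col):
    a=proj(d,rp(M,p));b=proj(d,rp(M,q));cv2.line(big,*[tuple(int(k*3+1) for k in z) for z in (a,b)],col,1)
for X,c in [(-.017,(0,255,0)),(-.00725,(0,0,255)),(.00725,(0,0,255)),(.017,(0,255,0))]: line((X,-.13,0),(X,.13,0),c)
for q in (.6,.9,1.15): line((-.028,.1205,.011),(-.028+.106*np.cos(q),.1205,.011+.106*np.sin(q)),(255,255,0))
A=big[3*90:3*210,3*0:3*250]
hsv=cv2.cvtColor(im,cv2.COLOR_RGB2HSV)
m=((g>135)&(hsv[:,:,1]<45)).astype(np.uint8)
B=big[3*75:3*195,3*360:3*550].copy()
n,l,st,ce=cv2.connectedComponentsWithStats(m)
for i in range(1,n):
    if 40<st[i,4]<900 and 360<ce[i][0]<560 and 70<ce[i][1]<200:
        c=np.argwhere(l==i)[:,::-1].astype(np.float32);rc=cv2.minAreaRect(c);print(ce[i].round(1),st[i,4],np.round(rc[0],1),np.round(rc[1],1),round(rc[2],1))
cv2.imwrite("pics/over1.png",A)
E
```

```text
(np.float64(79.45023696682465), np.float64(73.46445497630332)) 211
(np.float64(275.8768115942029), np.float64(105.21376811594203)) 276
(np.float64(268.92090395480227), np.float64(178.59887005649716)) 177
(np.float64(81.2764705882353), np.float64(151.49411764705883)) 170
[[ 0.5682  0.2073  0.012 ]
 [ 0.5286 -0.0481  0.012 ]
 [ 0.4268 -0.0345  0.012 ]
 [ 0.4652  0.2257  0.012 ]]
[ 0.4972  0.0876 -0.1508  0.1304  0.0518] [-0.2  1.4  0.3 -1.  -0.4  1.   0.3 -1.4]
[409.7  73.4] 373 [411.3  74.1] [33.1 21. ] 22.4
[482.5  70.3] 95 [480.6  71.1] [19.2 10.1] 28.3
[500.7  88.6] 397 [503.7  85.9] [24.3 45.6] 29.2
[374.1  88.7] 244 [373.8  88.6] [16.1 17.9] 63.4
[469.4  89.8] 262 [470.7  91. ] [30.5 15.2] 15.9
[418.3  95.5] 99 [418.3  95.4] [ 9.8 12. ] 11.3
[519.9 128. ] 385 [521.6 128.6] [39.7 17.8] 21.8
[450.4 162.3] 397 [448.1 163.2] [15.5 42.7] 18.4
[362.9 174.6] 53 [363.5 175. ] [ 9.2 10.6] 45.0
```

View pics/over1.png

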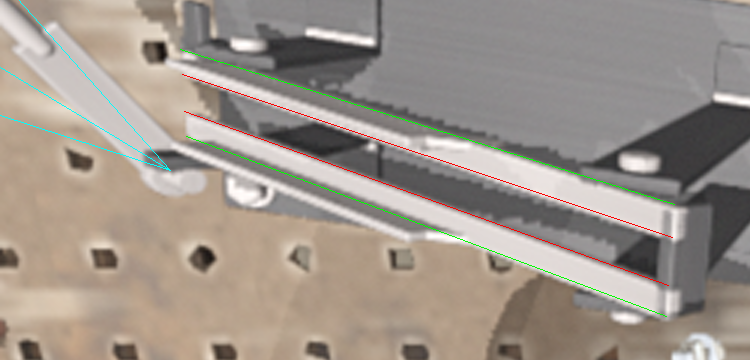

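Run:
```python
from h import *
from plant import monitor
s=monitor.sense();M=rail(.4972,.0876,-.1508);Rt=down(-.1508)
w=[rp(M,(x,.1205,z)) for x,z in [(.038,.105),(.043,.075),(.047,.05),(.05,.03),(.052,.014)]]
print(np.round(w,4),s["ee_pos"])
rows(s["ee_pos"],s["ee_rot"],w[0],Rt,255,vmax=.0495)
for a,b in zip(w,w[1:]): rows(a,Rt,b,Rt,255,vmax=.016)
```

```text
[[0.5583 0.237  0.1727]
 [0.561  0.2214 0.1467]
 [0.5631 0.2084 0.1251]
 [0.5646 0.1981 0.1077]
 [0.5653 0.1899 0.0939]] [ 0.47993136 -0.11054826  0.32990802]
8 rows
[0.0098, -0.0434, 0.0196, 0.0, 0.0001, 0.0189, 255.0]
[0.009, -0.0436, 0.0196, 0.0, 0.0001, 0.0189, 255.0]
[0.0082, -0.0438, 0.0196, 0.0, 0.0001, 0.0189, 255.0]
[0.0074, -0.0439, 0.0196, 0.0, 0.0001, 0.0189, 255.0]
[0.0065, -0.0441, 0.0196, 0.0, 0.0001, 0.0189, 255.0]
[0.0057, -0.0442, 0.0196, 0.0, 0.0001, 0.0189, 255.0]
[0.0048, -0.0443, 0.0197, 0.0, 0.0001, 0.0189, 255.0]
[0.004, -0.0444, 0.0197, 0.0, 0.0001, 0.0189, 255.0]
2 rows
[0.0025, 0.0075, 0.013, 0.0, 0.0, 0.0, 255.0]
[0.0025, 0.0075, 0.013, 0.0, 0.0, 0.0, 255.0]
2 rows
[0.002, 0.0063, 0.0108, 0.0, 0.0, 0.0, 255.0]
[0.002, 0.0063, 0.0108, 0.0, 0.0, 0.0, 255.0]
2 rows
[0.0015, 0.005, 0.0087, 0.0, 0.0, 0.0, 255.0]
[0.0015, 0.005, 0.0087, 0.0, 0.0, 0.0, 255.0]
2 rows
[0.001, 0.004, 0.0069, 0.0, 0.0, 0.0, 255.0]
[0.001, 0.004, 0.0069, 0.0, 0.0, 0.0, 255.0]
```

>>> apply_moves(deltas=[[0.01,-0.043,0.015,0,0,0.019,255],[0.009,-0.044,0.015,0,0,0.019,255],[0.008,-0.044,0.015,0,0,0.019,255],[0.0075,-0.044,0.018,0,0,0.019,255],[0.0065,-0.044,0.022,0,0,0.019,255],[0.0055,-0.044,0.024,0,0,0.019,255],[0.005,-0.044,0.024,0,0,0.019,255],[0.004,-0.045,0.024,0,0,0.019,255]])

```text
t: 2.2
ee_pos: [0.559, 0.2353, 0.1726]
ee_rot: [0.0, 0.997, -0.078, -0.001]
ft_force: [0.6, -1.6, 1.0]
gripper_width: -0.0002
gripper_force: 0.0
```

>>> apply_moves(deltas=[[0,0,0,0,0,0,255],[0.0025,0.0075,0.013,0,0,0,255],[0.0025,0.0075,0.013,0,0,0,255],[0.002,0.0063,0.0108,0,0,0,255],[0.002,0.0063,0.0108,0,0,0,255],[0.0015,0.005,0.0087,0,0,0,255],[0.0015,0.005,0.0087,0,0,0,255],[0.001,0.003,0.005,0,0,0,255]])

```text
t: 3.0
ee_pos: [0.5653, 0.1929, 0.1035]
ee_rot: [0.0, 0.997, -0.076, -0.0]
ft_force: [-0.2, 0.5, -0.1]
gripper_width: 0.0001
gripper_force: 0.0
```

>>> apply_moves(deltas=[[0.001,0.003,0.004,0,0,0,255],[0,0.001,0.002,0,0,0,255],[0,0,0.001,0,0,0,255]])

```text
t: 3.3
ee_pos: [0.566, 0.1896, 0.0975]
ee_rot: [-0.0, 0.997, -0.076, 0.0]
ft_force: [-0.7, 0.6, -0.0]
gripper_width: -0.0
gripper_force: 0.0
```

>>> apply_moves(deltas=[[0,0,0.001,0,0,0,255],[0,0,0.001,0,0,0,255],[0,0,0,0,0,0,255]])

```text
t: 3.6
ee_pos: [0.5659, 0.1897, 0.0955]
ee_rot: [-0.0, 0.997, -0.076, 0.0]
ft_force: [0.5, 0.4, 0.5]
gripper_width: 0.0001
gripper_force: 0.0
```

>>> apply_moves(deltas=[[0,0,0.001,0,0,0,255],[0,0,0,0,0,0,255]])

```text
t: 3.8
ee_pos: [0.5658, 0.1895, 0.0944]
ee_rot: [-0.0, 0.997, -0.076, -0.0]
ft_force: [0.0, -0.2, -0.1]
gripper_width: 0.0003
gripper_force: 0.0
```

Run:
```python
from h import *
from plant import monitor,eyes
d=eyes.snapshot("scene");im=d["frame"][:,:,::-1]
d2=eyes.snapshot("top");i2=d2["frame"][:,:,::-1]
M=rail(.4972,.0876,-.1508);print(proj(d,rp(M,(.078,.1205,.011))),proj(d2,rp(M,(.078,.1205,.011))))
cv2.imwrite("pics/gate.png",np.hstack([cv2.resize(im[150:250,200:300],(400,400),interpolation=cv2.INTER_CUBIC),cv2.resize(i2[160:260,210:310],(400,400),interpolation=cv2.INTER_CUBIC)]))
```

```text
[263.94326176 183.1273745 ] [237.13682434 178.67656129]
```

View pics/gate.png

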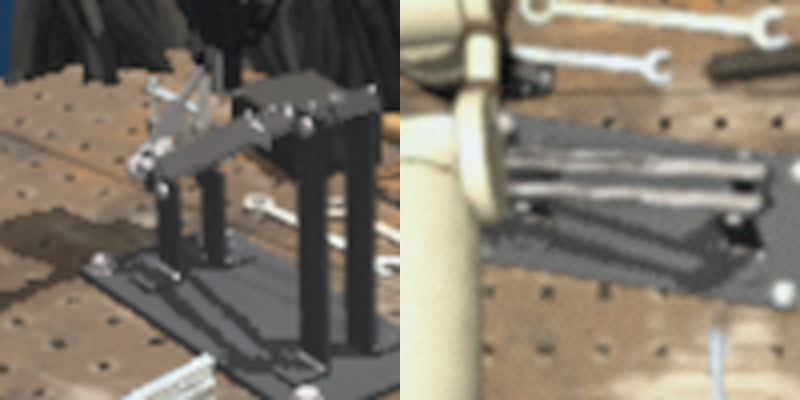

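Run:
```python
from h import *
T=dict(np.load("top0.npz"));S=dict(np.load("scene0.npz"));W=dict(np.load("w1.npz"))
M=rail(.4972,.0876,-.1508)
for q in (0,.3,.6,.9,1.15):
    for r in (0,.064,.106):
        p=rp(M,(-.028+r*np.cos(q),.1205,.011+r*np.sin(q)));print(q,r,p.round(3),*[proj(k,p).round() for k in (S,T,W)])
```

```text
0 0 [0.486 0.2   0.091] [234. 191.] [231. 211.] [ 56. 147.]
0 0.064 [0.549 0.191 0.091] [253. 186.] [235. 191.] [52. 90.]
0 0.106 [0.591 0.184 0.091] [264. 183.] [237. 179.] [50. 50.]
0.3 0 [0.486 0.2   0.091] [234. 191.] [231. 211.] [ 56. 147.]
0.3 0.064 [0.548 0.201 0.108] [250. 180.] [231. 191.] [33. 92.]
0.3 0.106 [0.588 0.201 0.118] [260. 174.] [231. 177.] [15. 50.]
0.6 0 [0.486 0.2   0.091] [234. 191.] [231. 211.] [ 56. 147.]
0.6 0.064 [0.541 0.21  0.123] [246. 176.] [227. 192.] [14. 99.]
0.6 0.106 [0.577 0.217 0.143] [253. 166.] [224. 179.] [-20.  61.]
0.9 0 [0.486 0.2   0.091] [234. 191.] [231. 211.] [ 56. 147.]
0.9 0.064 [0.529 0.219 0.135] [241. 172.] [223. 195.] [ -1. 112.]
0.9 0.106 [0.557 0.232 0.163] [245. 160.] [217. 184.] [-50.  83.]
1.15 0 [0.486 0.2   0.091] [234. 191.] [231. 211.] [ 56. 147.]
1.15 0.064 [0.516 0.225 0.142] [236. 170.] [220. 198.] [-10. 125.]
1.15 0.106 [0.536 0.242 0.175] [237. 157.] [213. 190.] [-67. 107.]
```

>>> apply_moves(deltas=[[0,0,-0.04,0,0,0,255],[0,0.02,-0.045,0,0,0,255],[0,0.04,-0.03,0,0,0,255],[0,0.045,-0.01,0,0,0,255],[0,0.045,0,0,0,0,255],[0,0,0,0,0,0,255]])

```text
t: 4.5
ee_pos: [0.5431, 0.0366, 0.2203]
ee_rot: [0.001, 0.997, -0.079, 0.001]
ft_force: [-0.0, -0.1, 0.3]
gripper_width: 0.0003
gripper_force: 0.0
```

Run:
```python
from h import *
from plant import monitor,eyes
M=rail(.4972,.0876,-.1508);print(monitor.sense()["ee_pos"])
for n in ("scene","wrist"):
    d=eyes.snapshot(n);np.savez(n+"2.npz",**d);g=d["frame"]
    for q in (0,.15,.3,.45,.6,.75):
        o=[]
        for r in (.03,.045,.06,.08,.09,.106):
            u,v=proj(d,rp(M,(-.028+r*np.cos(q),.1205,.011+r*np.sin(q)))).round().astype(int)
            o.append(int(g[v,u].mean()) if 0<=u<640 and 0<=v<400 else -1)
        print(n,q,o,(u,v))
```

```text
[0.54314304 0.03664593 0.22029422]
scene 0 [104, 103, 101, 110, 108, 110] (np.int64(264), np.int64(183))
scene 0.15 [159, 116, 108, 113, 95, 106] (np.int64(262), np.int64(178))
scene 0.3 [179, 118, 155, 156, 161, 49] (np.int64(260), np.int64(174))
scene 0.45 [170, 153, 150, 149, 140, 123] (np.int64(257), np.int64(170))
scene 0.6 [150, 205, 189, 144, 150, 56] (np.int64(253), np.int64(166))
scene 0.75 [173, 203, 213, 189, 144, 55] (np.int64(249), np.int64(163))
wrist 0 [175, 112, 194, 163, 149, 142] (np.int64(147), np.int64(148))
wrist 0.15 [164, 194, 192, 142, 165, 147] (np.int64(130), np.int64(152))
wrist 0.3 [113, 192, 203, 177, 192, 188] (np.int64(112), np.int64(160))
wrist 0.45 [170, 171, 184, 173, 184, 174] (np.int64(95), np.int64(171))
wrist 0.6 [125, 190, 190, 186, 191, 26] (np.int64(78), np.int64(185))
wrist 0.75 [127, 191, 190, 177, 179, 51] (np.int64(63), np.int64(202))
```

Run:
```python
from h import *
d=dict(np.load("wrist2.npz"));S=dict(np.load("scene2.npz"))
a=cv2.resize(d["frame"][60:310,0:250,::-1],(400,400),interpolation=cv2.INTER_CUBIC)
b=cv2.resize(S["frame"][140:240,200:300,::-1],(400,400),interpolation=cv2.INTER_CUBIC)
cv2.imwrite("pics/gate2.png",np.hstack([a,b]))
```

```text
(no output)
```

View pics/gate2.png

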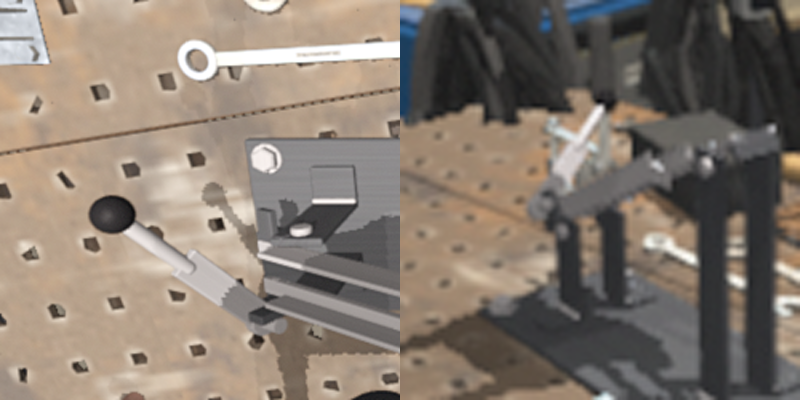

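Run:
```python
from h import *
from plant import monitor
s=monitor.sense();Rt=down(-.1508)
print(s["ee_pos"],R.from_matrix(quat(s["ee_rot"]).as_matrix()).as_matrix().round(3).tolist())
rows(s["ee_pos"],s["ee_rot"],[.568,.224,.185],Rt,255,vmax=.049)
M=rail(.4972,.0876,-.1508)
for q in (.9,.8,.7,.65,.6,.5,.4,.3,.2,.1,0): print(q,rp(M,(-.028+.1*np.cos(q),.1205,.011+.1*np.sin(q))).round(4))
```

```text
[0.54311472 0.04064986 0.21950629] [[0.988, -0.154, 0.0], [-0.154, -0.988, 0.001], [0.0, -0.001, -1.0]]
4 rows
[-0.0009, -0.0462, 0.0087, -0.0001, -0.0, -0.0009, 255.0]
[-0.0009, -0.0462, 0.0086, -0.0001, -0.0, -0.0009, 255.0]
[-0.0008, -0.0462, 0.0086, -0.0001, -0.0, -0.0009, 255.0]
[-0.0008, -0.0463, 0.0086, -0.0001, -0.0, -0.0009, 255.0]
0.9 [0.5534 0.2298 0.1591]
0.8 [0.5603 0.2254 0.1534]
0.7 [0.5665 0.2208 0.1471]
0.65 [0.5693 0.2184 0.1437]
0.6 [0.5719 0.2159 0.1402]
0.5 [0.5764 0.2109 0.1328]
0.4 [0.58   0.2058 0.125 ]
0.3 [0.5827 0.2007 0.1169]
0.2 [0.5844 0.1955 0.1085]
0.1 [0.5851 0.1904 0.0999]
0 [0.5849 0.1854 0.0913]
```

>>> apply_moves(deltas=[[-0.001,-0.046,0.0086,0,0,0,255],[-0.001,-0.046,0.0086,0,0,0,255],[-0.001,-0.046,0.0086,0,0,0,255],[-0.001,-0.046,0.0086,0,0,0,255],[0,0,0.015,0,0,0,255],[0,0,0.01,0,0,0,255],[0,0,0,0,0,0,255]])

```text
t: 5.3
ee_pos: [0.5653, 0.2235, 0.1575]
ee_rot: [0.001, 0.997, -0.076, -0.002]
ft_force: [-0.7, 0.2, -0.0]
gripper_width: -0.0
gripper_force: 0.0
```

```bash
cat > ball.py <<'E'
from h import *
from plant import monitor,eyes
M=rail(.4972,.0876,-.1508)
s=monitor.sense();print(s["t"],s["ee_pos"],s["ft_force"])
for n in ("wrist","scene"):
    d=eyes.snapshot(n);f=d["frame"].astype(float).mean(2)
    o=[]
    for q in np.arange(0,1.2,.1):
        u,v=proj(d,rp(M,(-.028+.106*np.cos(q),.1205,.011+.106*np.sin(q)))).round().astype(int)
        o.append((round(q,1),int(u),int(v),int(f[v-2:v+3,u-2:u+3].mean()) if 2<u<637 and 2<v<397 else -1))
    print(n,o)
print("tcp",proj(d,s["ee_pos"]))
E
python3 ball.py
```

```text
5.3 [0.5653495  0.2235463  0.15749893] [-0.71738196  0.16028244 -0.00205881]
wrist [(np.float64(0.0), 373, 154, 145), (np.float64(0.1), 367, 157, 145), (np.float64(0.2), 360, 162, 147), (np.float64(0.3), 354, 170, 142), (np.float64(0.4), 346, 179, 133), (np.float64(0.5), 339, 190, 138), (np.float64(0.6), 332, 204, 37), (np.float64(0.7), 324, 219, 56), (np.float64(0.8), 317, 236, 140), (np.float64(0.9), 311, 254, 117), (np.float64(1.0), 305, 274, 110), (np.float64(1.1), 300, 294, 36)]
scene [(np.float64(0.0), 264, 183, 116), (np.float64(0.1), 263, 180, 125), (np.float64(0.2), 261, 177, 67), (np.float64(0.3), 260, 174, 54), (np.float64(0.4), 258, 171, 94), (np.float64(0.5), 255, 168, 123), (np.float64(0.6), 253, 166, 78), (np.float64(0.7), 250, 164, 57), (np.float64(0.8), 248, 162, 66), (np.float64(0.9), 245, 160, 71), (np.float64(1.0), 242, 159, 62), (np.float64(1.1), 238, 158, 49)]
tcp [248.45937924 161.96007329]
```

>>> apply_moves(deltas=[[0.002,0.002,0.007,0,0,0,255],[0.002,0.003,0.007,0,0,0,255],[0.002,0.004,0.007,0,0,0,255],[0,0,0,0,0,0,255]])

```text
t: 5.8
ee_pos: [0.571, 0.2127, 0.1374]
ee_rot: [0.0, 0.997, -0.077, -0.001]
ft_force: [-0.5, 0.1, 0.2]
gripper_width: 0.0003
gripper_force: 0.0
```

```bash
python3 ball.py
```

```text
5.8 [0.57097594 0.2127249  0.13737731] [-0.53898788  0.12010455  0.20828749]
wrist [(np.float64(0.0), 362, 171, 143), (np.float64(0.1), 355, 175, 145), (np.float64(0.2), 347, 182, 143), (np.float64(0.3), 339, 190, 133), (np.float64(0.4), 331, 201, 134), (np.float64(0.5), 322, 214, 129), (np.float64(0.6), 314, 229, 31), (np.float64(0.7), 305, 247, 45), (np.float64(0.8), 297, 266, 29), (np.float64(0.9), 290, 287, 28), (np.float64(1.0), 283, 308, 29), (np.float64(1.1), 277, 331, 27)]
scene [(np.float64(0.0), 264, 183, 116), (np.float64(0.1), 263, 180, 126), (np.float64(0.2), 261, 177, 67), (np.float64(0.3), 260, 174, 54), (np.float64(0.4), 258, 171, 94), (np.float64(0.5), 255, 168, 124), (np.float64(0.6), 253, 166, 75), (np.float64(0.7), 250, 164, 45), (np.float64(0.8), 248, 162, 65), (np.float64(0.9), 245, 160, 71), (np.float64(1.0), 242, 159, 61), (np.float64(1.1), 238, 158, 49)]
tcp [252.47886088 168.55495359]
```

Run:
```python
from h import *
from plant import eyes
d=eyes.snapshot("wrist");np.savez("w3.npz",**d);f=d["frame"].max(2).astype(int)
for v in range(190,300,5): print(v,[int(f[v,u]) for u in range(262,380,6)])
print(proj(d,eyes and __import__("plant").monitor.sense()["ee_pos"]))
c=f[150:320,240:400]
cv2.imwrite("pics/w3.png",cv2.resize(d["frame"][120:380,200:440,::-1],(720,780)[::1] if 0 else (552,598),interpolation=cv2.INTER_CUBIC))
```

```text
190 [183, 179, 179, 177, 167, 161, 158, 165, 158, 147, 145, 144, 133, 139, 137, 135, 136, 114, 131, 131]
195 [193, 189, 191, 162, 165, 177, 181, 161, 150, 144, 142, 143, 133, 133, 132, 134, 132, 126, 136, 135]
200 [200, 189, 122, 111, 110, 182, 197, 167, 150, 136, 146, 146, 136, 135, 137, 135, 136, 133, 135, 135]
205 [131, 132, 137, 136, 131, 196, 202, 176, 153, 133, 144, 142, 132, 133, 131, 131, 133, 133, 135, 134]
210 [125, 124, 116, 116, 120, 123, 144, 147, 192, 132, 131, 141, 92, 124, 143, 139, 142, 202, 224, 224]
215 [122, 131, 134, 137, 138, 140, 160, 166, 171, 97, 121, 142, 109, 92, 93, 140, 128, 42, 51, 53]
220 [122, 133, 140, 142, 145, 146, 148, 166, 158, 86, 86, 143, 146, 85, 127, 119, 84, 53, 54, 58]
225 [114, 128, 59, 139, 141, 139, 137, 145, 75, 74, 83, 132, 81, 81, 81, 80, 79, 89, 57, 68]
230 [117, 124, 71, 66, 133, 133, 83, 31, 41, 34, 29, 124, 82, 82, 82, 80, 80, 116, 115, 105]
235 [123, 131, 134, 134, 130, 123, 33, 42, 40, 44, 37, 136, 85, 83, 86, 83, 82, 116, 117, 99]
240 [115, 122, 124, 124, 120, 123, 29, 32, 33, 31, 28, 123, 133, 101, 91, 78, 59, 116, 118, 90]
245
[... 387 characters left out ...]
, 224, 119]
265 [106, 106, 110, 104, 176, 28, 30, 115, 122, 110, 28, 121, 121, 35, 37, 38, 88, 46, 86, 227]
270 [106, 105, 105, 117, 152, 30, 29, 116, 120, 109, 30, 121, 121, 36, 27, 35, 93, 73, 46, 44]
275 [109, 103, 103, 121, 45, 32, 27, 96, 121, 109, 30, 122, 121, 27, 35, 38, 125, 144, 44, 43]
280 [106, 109, 105, 112, 40, 31, 28, 98, 101, 96, 32, 123, 121, 42, 31, 38, 228, 192, 118, 94]
285 [110, 109, 105, 109, 25, 34, 30, 98, 97, 86, 29, 122, 96, 58, 30, 40, 206, 209, 210, 222]
290 [107, 106, 105, 103, 30, 31, 32, 96, 97, 66, 27, 98, 96, 71, 32, 38, 69, 216, 211, 208]
295 [106, 104, 105, 106, 30, 31, 30, 29, 168, 121, 54, 168, 117, 28, 36, 38, 43, 45, 40, 119]
[322.83223261 234.26645818]
```

View pics/w3.png

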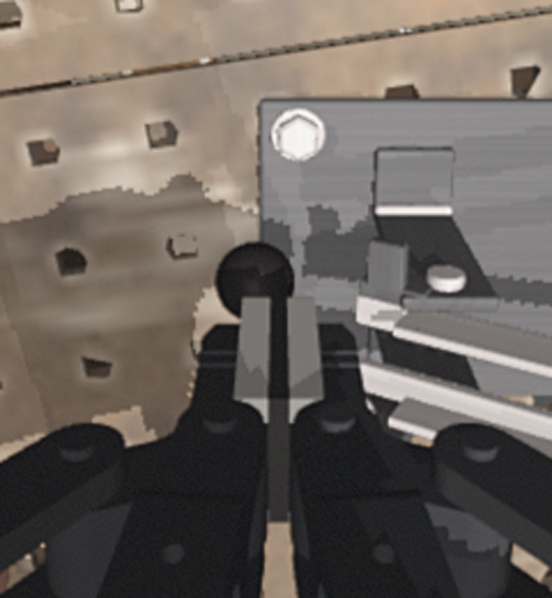

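>>> apply_moves(deltas=[[0,-0.008,0,0,0,0,255],[0,0,0.006,0,0,0,255],[0,0,0.006,0,0,0,255],[0,0,0,0,0,0,255]])

```text
t: 6.35
ee_pos: [0.5718, 0.2218, 0.1254]
ee_rot: [0.0, 0.997, -0.076, -0.001]
ft_force: [-0.2, -0.4, -0.1]
gripper_width: -0.0001
gripper_force: 0.0
```

```bash
cat > ball2.py <<'E'
from h import *
from plant import monitor,eyes
M=rail(.4972,.0876,-.1508)
s=monitor.sense();print(s["t"],s["ee_pos"].round(4),s["ft_force"].round(2),s["gripper_width"])
d=eyes.snapshot("wrist");f=d["frame"].astype(int);m=((f.max(2)<60)).astype(np.uint8)
for q in np.arange(0,.91,.1): print(round(q,1),proj(d,rp(M,(-.028+.106*np.cos(q),.1205,.011+.106*np.sin(q)))).round().astype(int),end=' ')
print()
for v in range(140,262,6): print(v,''.join('#' if m[v,u] else '.' for u in range(250,400,3)))
E
python3 ball2.py
```

```text
6.35 [0.5718 0.2218 0.1254] [-0.23 -0.36 -0.09] -7.057381765446825e-05
0.0 [379 175] 0.1 [372 180] 0.2 [365 186] 0.3 [357 196] 0.4 [349 207] 0.5 [341 221] 0.6 [332 238] 0.7 [323 257] 0.8 [315 277] 0.9 [307 300] 
140 ..................................................
146 ..................................................
152 ..................................................
158 ..................................................
164 ...............................................#..
170 ..................................................
176 ..................................................
182 ..................................................
188 ..................................................
194 ..................................................
200 ..................................................
206 ..................................................
212 ..................................................
218 .........................................#........
224 ..........................................########
230 ...........................................#######
236 .......................######...................##
242 .....................##########.................##
248 ....................############................##
254 .......................##.....##..................
260 .......................##.....##..................
```

>>> apply_moves(deltas=[[0,0,0.006,0,0,0,255],[0,0,0.006,0,0,0,255],[0,0,0,0,0,0,255]])

```text
t: 6.7
ee_pos: [0.5727, 0.2216, 0.1143]
ee_rot: [0.0, 0.997, -0.076, -0.0]
ft_force: [0.6, -0.2, 1.5]
gripper_width: -0.0002
gripper_force: 0.3
```

```bash
python3 ball2.py
```

```text
6.7 [0.5727 0.2216 0.1143] [ 0.61 -0.21  1.48] -0.00015832676418494777
0.0 [381 181] 0.1 [375 186] 0.2 [367 194] 0.3 [359 204] 0.4 [350 216] 0.5 [342 232] 0.6 [333 250] 0.7 [323 270] 0.8 [315 292] 0.9 [306 317] 
140 ..................................................
146 .............................#....................
152 ..................................................
158 ..................................................
164 ..................................................
170 ..................................................
176 ..................................................
182 ..................................................
188 ..................................................
194 ..........................................#.......
200 ..........................................#.......
206 ..................................................
212 ..................................................
218 ..................................................
224 ..........................................#.......
230 ..........................#######..........#######
236 ........................###########........#######
242 .......................############..............#
248 .......................#####...#####.............#
254 .......................##......####..............#
260 .......................##.....####...............#
```

>>> apply_moves(deltas=[[0.003,0.006,0.008,0,0,0,255],[0.003,0.006,0.008,0,0,0,255],[0.003,0.006,0.008,0,0,0,255],[0.003,0.006,0.008,0,0,0,255],[0.003,0.006,0.008,0,0,0,255],[0.002,0.004,0.005,0,0,0,255],[0,0,0,0,0,0,255]])

```text
t: 7.45
ee_pos: [0.5839, 0.1848, 0.0688]
ee_rot: [0.0, 0.997, -0.076, -0.001]
ft_force: [-0.6, 0.2, 0.2]
gripper_width: 0.0003
gripper_force: 0.0
```

```bash
python3 ball2.py
```

```text
7.45 [0.5839 0.1848 0.0688] [-0.57  0.2   0.17] 0.00030795497047289414
0.0 [322 240] 0.1 [310 250] 0.2 [298 263] 0.3 [284 279] 0.4 [269 299] 0.5 [254 323] 0.6 [238 350] 0.7 [223 381] 0.8 [208 414] 0.9 [193 450] 
140 ..................................................
146 ..................................................
152 ..................................................
158 ..................................................
164 ...............................................###
170 .................................#####............
176 ....................####..........................
182 ......######......................................
188 ..................................................
194 ..................................................
200 ..................................................
206 .........########.##...##......######.#...##...#..
212 ..................................................
218 ..................................................
224 ..................................................
230 ....................#######.......................
236 ..................###########.....................
242 .................#############....................
248 .................#####...#####....................
254 .................##....##.........................
260 ...............###.....##.....###.................
```

>>> apply_moves(deltas=[[0,0,0.003,0,0,0,255],[0,0,0.002,0,0,0,255],[0,0,0.001,0,0,0,255],[0,0,0,0,0,0,255]])

```text
t: 7.9
ee_pos: [0.5847, 0.1858, 0.0644]
ee_rot: [-0.0, 0.997, -0.076, 0.0]
ft_force: [-0.4, -0.3, 1.4]
gripper_width: 0.0003
gripper_force: 0.6
```

>>> apply_moves(deltas=[[0,0,0.001,0,0,0,255],[0,0,0.001,0,0,0,255],[0,0,0,0,0,0,255]])

```text
t: 8.2
ee_pos: [0.5849, 0.1858, 0.0637]
ee_rot: [-0.0, 0.997, -0.076, 0.0]
ft_force: [-4.7, -1.5, 8.9]
gripper_width: -0.0003
gripper_force: 4.7
```

Run:
```python
from h import *
from plant import monitor
T=dict(np.load("top0.npz"));W=dict(np.load("w1.npz"))
s=monitor.sense()
for z in (.01,.03,.05): print(z,atz(W,373.7,88.3,z).round(4),atz(T,348.4,195.8,z).round(4))
for n,h,t in [("la",(505.6,122.4),(539,133.6)),("lb",(452.8,148),(447,183))]:
    a,b=atz(W,*h,.01),atz(W,*t,.01);print(n,a.round(4),b.round(4),np.linalg.norm(a-b),"heading",np.arctan2(*(a-b)[1::-1]))
Rt=down(np.pi/2)
p=[.585,.186,.2]
rows(p,down(-.1508),[.551,-.135,.13],down(.0),255,vmax=.049)
```

```text
0.01 [ 0.5507 -0.1787  0.01  ] [ 0.5513 -0.1797  0.01  ]
0.03 [ 0.551  -0.1758  0.03  ] [ 0.5471 -0.1787  0.03  ]
0.05 [ 0.5514 -0.173   0.05  ] [ 0.5429 -0.1777  0.05  ]
la [ 0.5065 -0.3612  0.01  ] [ 0.4914 -0.4097  0.01  ] 0.05085515497034831 heading 1.2693916124011182
lb [ 0.4711 -0.293   0.01  ] [ 0.4203 -0.2905  0.01  ] 0.05081867346053067 heading -0.04924317724834557
7 rows
[0.0021, 0.0461, 0.01, 0.0, 0.0, -0.0215, 255.0]
[0.0011, 0.0461, 0.01, 0.0, 0.0, -0.0215, 255.0]
[0.0001, 0.0461, 0.01, 0.0, 0.0, -0.0215, 255.0]
[-0.0009, 0.0461, 0.01, 0.0, 0.0, -0.0215, 255.0]
[-0.0019, 0.0461, 0.01, 0.0, 0.0, -0.0215, 255.0]
[-0.0029, 0.046, 0.01, 0.0, 0.0, -0.0215, 255.0]
[-0.0039, 0.046, 0.01, 0.0, 0.0, -0.0215, 255.0]
```

>>> apply_moves(deltas=[[0,0,-0.04,0,0,0,255],[0,0,-0.048,0,0,0,255],[0,0,-0.048,0,0,0,255],[0.002,0.046,0,0,0,-0.0215,255],[0.001,0.046,0,0,0,-0.0215,255],[0,0.046,0,0,0,-0.0215,255],[-0.001,0.046,0.01,0,0,-0.0215,255],[-0.002,0.046,0.01,0,0,-0.0215,255]])

```text
t: 9.0
ee_pos: [0.5592, -0.0447, 0.1781]
ee_rot: [0.0, 1.0, -0.022, 0.001]
ft_force: [1.5, -0.4, -0.5]
gripper_width: 0.0002
gripper_force: 0.0
```

>>> apply_moves(deltas=[[-0.003,0.046,0.02,0,0,-0.0215,255],[-0.004,0.046,0.03,0,0,-0.0215,255],[0,0,0.045,0,0,0,255],[0,0,0.045,0,0,0,255],[0,0,0,0,0,0,255]])

```text
t: 9.5
ee_pos: [0.5438, -0.1279, 0.0339]
ee_rot: [-0.003, 1.0, -0.001, -0.007]
ft_force: [-1.2, 1.0, 0.7]
gripper_width: -0.0004
gripper_force: 0.0
```

>>> apply_moves(deltas=[[0,0,0.02,0,0,0,255],[0,0,0.01,0,0,0,255],[0,0,0.004,0,0,0,255],[0,0,0,0,0,0,255]])

```text
t: 9.9
ee_pos: [0.5503, -0.1303, 0.0077]
ee_rot: [0.0, 1.0, -0.001, 0.0]
ft_force: [0.8, 0.5, -0.7]
gripper_width: -0.0
gripper_force: 0.0
```

>>> apply_moves(deltas=[[0,0,0.004,0,0,0,255],[0,0,0.004,0,0,0,255],[0,0,0,0,0,0,255]])

```text
t: 10.2
ee_pos: [0.5496, -0.1302, -0.0013]
ee_rot: [-0.0, 1.0, -0.001, -0.0]
ft_force: [0.6, -0.2, -0.4]
gripper_width: 0.0
gripper_force: 0.0
```

>>> apply_moves(deltas=[[0,0,0.01,0,0,0,255],[0,0,0.01,0,0,0,255],[0,0,0.006,0,0,0,255],[0,0,0,0,0,0,255]])

```text
t: 10.6
ee_pos: [0.5485, -0.1298, -0.0288]
ee_rot: [-0.001, 1.0, -0.001, -0.001]
ft_force: [-0.0, -0.1, -0.4]
gripper_width: 0.0001
gripper_force: 0.0
```

>>> apply_moves(deltas=[[0,0,0.003,0,0,0,255],[0,0,0.002,0,0,0,255],[0,0,0,0,0,0,255]])

```text
t: 10.9
ee_pos: [0.5498, -0.1304, -0.0322]
ee_rot: [-0.0, 1.0, -0.001, -0.0]
ft_force: [0.3, 0.1, -0.3]
gripper_width: -0.0
gripper_force: 0.0
```

>>> apply_moves(deltas=[[0,0,0.002,0,0,0,255],[0,0,0.0015,0,0,0,255],[0,0,0,0,0,0,255]])

```text
t: 11.2
ee_pos: [0.5499, -0.1304, -0.0356]
ee_rot: [0.0, 1.0, -0.001, 0.0]
ft_force: [0.2, -0.6, 0.6]
gripper_width: 0.0002
gripper_force: 0.0
```

>>> apply_moves(deltas=[[0,0,0.0015,0,0,0,255],[0,0,0.001,0,0,0,255],[0,0,0,0,0,0,255]])

```text
t: 11.5
ee_pos: [0.55, -0.1305, -0.0358]
ee_rot: [-0.0, 1.0, -0.001, -0.0]
ft_force: [-7.5, 3.1, 18.6]
gripper_width: 0.0001
gripper_force: 9.4
```

>>> apply_moves(deltas=[[0,0,-0.025,0,0,0,255],[0,0,-0.023,0,0,0,255],[0,0.012,0,0,0,0,255],[0,0.01,0,0,0,0,255],[0,0.01,0,0,0,0,255],[0,0.01,0,0,0,0,255],[0,0.01,0,0,0,0,255],[0,0.006,-0.01,0,0,0,255]])

```text
t: 12.3
ee_pos: [0.5481, -0.1888, 0.0182]
ee_rot: [-0.001, 1.0, -0.001, -0.002]
ft_force: [-0.2, -0.4, 0.1]
gripper_width: 0.0001
gripper_force: 0.0
```

Run:
```python
from h import *
from plant import monitor
s=monitor.sense();print(s["ee_pos"],s["joint_pos"])
rows(s["ee_pos"],s["ee_rot"],[.46,-.28,.16],down(.0),0,vmax=.049)
```

```text
[ 0.54810423 -0.18875659  0.01820562] [-5.39914616e-01  3.73376440e-01  1.71370003e+00 -1.56293899e-04
  1.05851024e+00  1.03361028e+00]
4 rows
[-0.0221, 0.0228, -0.0354, -0.0005, 0.0009, -0.0007, 0.0]
[-0.0221, 0.0228, -0.0354, -0.0005, 0.0009, -0.0007, 0.0]
[-0.0221, 0.0228, -0.0354, -0.0005, 0.0009, -0.0007, 0.0]
[-0.022, 0.0228, -0.0354, -0.0005, 0.0009, -0.0007, 0.0]
```

>>> apply_moves(deltas=[[-0.01,0.01,-0.045,0,0,0,0],[-0.022,0.02,-0.035,0,0,0,0],[-0.022,0.02,-0.035,0,0,0,0],[-0.022,0.02,-0.025,0,0,0,0],[-0.012,0.02,0,0,0,0,0],[0,0,0,0,0,0,0],[0,0,0,0,0,0,0]])

```text
t: 13.0
ee_pos: [0.4615, -0.2782, 0.16]
ee_rot: [-0.0, 1.0, -0.001, 0.0]
ft_force: [-0.2, 0.6, 0.2]
gripper_width: 0.0853
gripper_force: 0.0
```

```bash
cat > bolts.py <<'E'
from h import *
from plant import monitor,eyes
def find(tag,verbose=True):
    d=eyes.snapshot("wrist");np.savez(tag+".npz",**d);im=d["frame"]
    hsv=cv2.cvtColor(im,cv2.COLOR_RGB2HSV);m=((hsv[:,:,2]>120)&(hsv[:,:,1]<38)).astype(np.uint8)
    m=cv2.morphologyEx(m,cv2.MORPH_OPEN,np.ones((3,3),np.uint8))
    n,l,st,ce=cv2.connectedComponentsWithStats(m)
    for i in range(1,n):
        if st[i,4]<80: continue
        pts=np.argwhere(l==i)[:,::-1].astype(float)
        P=np.array([atz(d,u,v,.010)[:2] for u,v in pts])
        c=P.mean(0);U,S,V=np.linalg.svd(P-c,full_matrices=False);a=V[0];t=(P-c)@a;w=(P-c)@V[1]
        if t.max()-t.min()>.09 or w.max()-w.min()>.05 or t.max()-t.min()<.025: continue
        # head end = wider end
        k=lambda sel:np.ptp(w[sel]) if sel.sum()>3 else 0
        hi=k(t>t.max()-.01);lo=k(t<t.min()+.01)
        if lo>hi: a=-a;t=-t
        L=np.ptp(t);mid=c+a*(t.max()+t.min())/2
        print(ce[i].round(0),"n",st[i,4],"mid",mid.round(4),"L",round(L,4),"W",round(hi,4),round(lo,4),"head heading",round(float(np.arctan2(a[1],a[0])),3),"head",(c+a*t.max()).round(4))
    return d
if __name__=="__main__":
    s=monitor.sense();print(s["t"],s["ee_pos"].round(4),s["gripper_width"]);find("wb")
E
python3 bolts.py
```

```text
13.0 [ 0.4615 -0.2782  0.16  ] 0.08529430028250716
[353.  70.] n 616 mid [ 0.5487 -0.3072] L 0.0417 W 0.018 0.0089 head heading 1.362 head [ 0.5531 -0.2868]
[247.  74.] n 1057 mid [ 0.5462 -0.2162] L 0.0599 W 0.011 0.0222 head heading 1.461 head [ 0.5495 -0.1864]
[435. 129.] n 876 mid [ 0.4981 -0.3834] L 0.0579 W 0.0221 0.0109 head heading 1.209 head [ 0.5083 -0.3564]
[336. 179.] n 852 mid [ 0.4478 -0.2906] L 0.0595 W 0.0112 0.0219 head heading -0.072 head [ 0.4775 -0.2927]
[302. 172.] n 694 mid [ 0.4588 -0.2618] L 0.038 W 0.0215 0.0117 head heading 1.426 head [ 0.4615 -0.243 ]
[246. 209.] n 567 mid [ 0.426  -0.2044] L 0.0442 W 0.0364 0.0103 head heading 3.022 head [ 0.404  -0.2018]
[312. 193.] n 233 mid [ 0.4385 -0.2662] L 0.0319 W 0.0109 0.0089 head heading -1.423 head [ 0.4408 -0.282 ]
[245. 276.] n 96 mid [ 0.3485 -0.1975] L 0.026 W 0.0048 0.0035 head heading -1.585 head [ 0.3483 -0.2105]
[118. 299.] n 525 mid [ 0.3219 -0.0618] L 0.0485 W 0.011 0.0162 head heading 1.717 head [ 0.3184 -0.0378]
```

```bash
cat > slot.py <<'E'
from h import *
def slot(d,M,ys,verbose=False):
    g=cv2.GaussianBlur(d["frame"],(3,3),0).astype(np.float32).mean(2);xs=np.arange(-.024,.0241,.0005);res=[]
    for y in ys:
        acc=np.zeros(len(xs))
        for dy in np.linspace(-.006,.006,7):
            p=np.array([proj(d,rp(M,(x,y+dy,0))) for x in xs],np.float32)
            acc+=cv2.remap(g,p[:,:1],p[:,1:],cv2.INTER_LINEAR)[:,0]/7
        if verbose: print(round(y,3),acc[::4].astype(int))
        gr=np.gradient(acc);L=(xs>-.013)&(xs<-.002);Rr=(xs>.002)&(xs<.013)
        a=xs[L][np.argmin(gr[L])];b=xs[Rr][np.argmax(gr[Rr])]
        res.append((y,a,b,(a+b)/2,b-a))
    return np.array(res)
if __name__=="__main__":
    M=rail(.4972,.0876,-.1508)
    for f in ("w1","wrist2"):
        print(f);print((slot(dict(np.load(f+".npz")),M,np.arange(-.115,.09,.02),f=="wrist2")*1e3).round(1))
E
python3 slot.py
python3 - <<'E'
from h import *
from plant import monitor
s=monitor.sense()
G={"lb":([.4566,-.2912],-.072),"la":([.5009,-.3760],1.209),"c":([.5472,-.2073],1.461)}
p,h=G["lb"];rows(s["ee_pos"],s["ee_rot"],[*p,.05],down(h),0,vmax=.049)
E
```

```text
w1
[[-115.    -7.5    6.    -0.7   13.5]
 [ -95.    -8.     6.    -1.    14. ]
 [ -75.    -8.     6.    -1.    14. ]
 [ -55.    -8.     6.5   -0.7   14.5]
 [ -35.    -7.5    6.5   -0.5   14. ]
 [ -15.    -7.5    6.5   -0.5   14. ]
 [   5.    -7.5    7.    -0.2   14.5]
 [  25.    -7.5    6.5   -0.5   14. ]
 [  45.    -7.     6.5   -0.2   13.5]
 [  65.    -7.     6.5   -0.2   13.5]
 [  85.    -7.     7.     0.    14. ]]
wrist2
-0.115 [ 39  39  40  53  60  46  40  39  43  87  87  96 115 126 128 176 227 224
 225 226 169 145 152 139 110]
-0.095 [ 37  35  56 140 174 183 206 226 163  98  48  47  48  48  46 143 229 226
 227 221 155 115  74  55  57]
-0.075 [ 35  43  44  45  57  77 110 118  94  99 117 131 144 152 153 152 164 168
 185 199 156 133 147 129 118]
-0.055 [ 57  66  81  98  97 100 104 107 111 113 113 114 111 114 110 110 109 107
 122 135 126 116 102 100 101]
-0.035 [139 126 101  98 101 108 113 115 115 114 112 110 110 108 122 137 139 140
 144 120 105 102 102 101 116]
-0.015 [ 49  50  54  57  68  88  90 103  83  79 110 128 147 164 166 171 125 101
 102 105 105 100  99 113 135]
0.005 [102 
[... 427 characters left out ...]
085 [104 101 102 102 116 149 158 158 132  90  55  48  50  48  89 154 125 102
 106 115 126 127 129 134 125]
[[-115.    -5.     6.     0.5   11. ]
 [ -95.    -8.5    6.    -1.2   14.5]
 [ -75.    -8.5   12.     1.8   20.5]
 [ -55.    -5.    12.     3.5   17. ]
 [ -35.    -5.5    4.    -0.7    9.5]
 [ -15.    -8.5    2.    -3.2   10.5]
 [   5.    -8.     4.5   -1.7   12.5]
 [  25.    -8.     4.5   -1.7   12.5]
 [  45.    -8.     4.5   -1.7   12.5]
 [  65.    -8.     4.5   -1.7   12.5]
 [  85.    -7.5    4.5   -1.5   12. ]]
3 rows
[-0.0016, 0.0046, 0.0365, -0.0004, 0.0002, 0.0234, 0.0]
[-0.0015, 0.0046, 0.0365, -0.0004, 0.0002, 0.0234, 0.0]
[-0.0014, 0.0046, 0.0365, -0.0004, 0.0002, 0.0234, 0.0]
```

>>> apply_moves(deltas=[[-0.0016,0.0046,0.0365,0,0,0.0234,0],[-0.0015,0.0046,0.0365,0,0,0.0234,0],[-0.0014,0.0046,0.0365,0,0,0.0234,0],[0,0,0.035,0,0,0,0],[0,0,0.03,0,0,0,0],[0,0,0.018,0,0,0,0],[0,0,0,0,0,0,0]])

```text
t: 13.75
ee_pos: [0.4547, -0.2883, -0.0362]
ee_rot: [-0.003, 0.999, -0.035, -0.003]
ft_force: [-0.1, 0.1, -0.5]
gripper_width: 0.0856
gripper_force: 0.0
```

>>> apply_moves(deltas=[[0,0,0,0,0,0,255],[0,0,0,0,0,0,255],[0,0,0,0,0,0,255],[0,0,0,0,0,0,255],[0,0,0,0,0,0,255],[0,0,0,0,0,0,255]], newtons=40)

```text
t: 14.35
ee_pos: [0.4571, -0.2923, -0.032]
ee_rot: [0.0, 0.999, -0.036, 0.0]
ft_force: [-0.6, 0.2, 3.0]
gripper_width: 0.0101
gripper_force: 39.1
```

>>> apply_moves(deltas=[[0,0,-0.03,0,0,0,255],[0,0,-0.045,0,0,0,255],[0,0,-0.045,0,0,0,255],[0,0,-0.04,0,0,0,255]])

```text
t: 14.75
ee_pos: [0.4568, -0.292, 0.1296]
ee_rot: [0.0, 0.999, -0.036, 0.0]
ft_force: [-0.0, 0.8, -0.8]
gripper_width: 0.0102
gripper_force: 39.3
```

```bash
cat > tgt.py <<'E'
from h import *
from plant import monitor,eyes
M=rail(.4967,.0876,-.156)
def pose(x,y,h,c=.0419,al=np.pi/6):
    s,k=np.sin(al),np.cos(al)
    Rr=M[:3,:3]@np.array([[0,1,0],[s,0,k],[k,0,-s]])
    return rp(M,(x,y,h))+Rr@[0,0,c],R.from_matrix(Rr)
E
python3 - <<'E'
from tgt import *
s=monitor.sense();print(s["ee_pos"],s["gripper_width"],s["joint_pos"].round(3))
p,Q=pose(0,-.085,.09);print(p)
rows(s["ee_pos"],s["ee_rot"],p,Q,255,vmax=.048)
E
```

```text
[ 0.45678116 -0.29200123  0.12961588] 0.01018720802966585 [-0.792  0.133  1.76   0.     1.248  0.851]
[0.49550955 0.08003088 0.22615582]
12 rows
[0.001, -0.0311, -0.0081, 0.0325, 0.0352, -0.1208, 255.0]
[0.005, -0.031, -0.0069, 0.0325, 0.0352, -0.1208, 255.0]
[0.009, -0.0304, -0.0057, 0.0325, 0.0352, -0.1208, 255.0]
[0.0127, -0.0292, -0.0044, 0.0325, 0.0352, -0.1208, 255.0]
[0.0163, -0.0276, -0.0029, 0.0325, 0.0352, -0.1208, 255.0]
[0.0196, -0.0255, -0.0014, 0.0325, 0.0352, -0.1208, 255.0]
[0.0226, -0.023, 0.0001, 0.0325, 0.0352, -0.1208, 255.0]
[0.0251, -0.0201, 0.0017, 0.0325, 0.0352, -0.1208, 255.0]
[0.0273, -0.0168, 0.0032, 0.0325, 0.0352, -0.1208, 255.0]
[0.029, -0.0133, 0.0047, 0.0325, 0.0352, -0.1208, 255.0]
[0.0301, -0.0095, 0.0061, 0.0325, 0.0352, -0.1208, 255.0]
[0.0308, -0.0056, 0.0074, 0.0325, 0.0352, -0.1208, 255.0]
```

>>> apply_moves(deltas=[[0.001,-0.031,-0.02,0.0325,0.0352,-0.1208,255],[0.005,-0.031,-0.019,0.0325,0.0352,-0.1208,255],[0.009,-0.03,-0.018,0.0325,0.0352,-0.1208,255],[0.013,-0.029,-0.016,0.0325,0.0352,-0.1208,255],[0.016,-0.028,-0.003,0.0325,0.0352,-0.1208,255],[0.02,-0.0255,-0.001,0.0325,0.0352,-0.1208,255],[0.023,-0.023,0,0.0325,0.0352,-0.1208,255],[0.025,-0.02,0.002,0.0325,0.0352,-0.1208,255]])

```text
t: 15.55
ee_pos: [0.4808, -0.0452, 0.2397]
ee_rot: [-0.12, 0.883, 0.432, 0.14]
ft_force: [0.1, -1.2, -0.4]
gripper_width: 0.0101
gripper_force: 39.2
```

>>> apply_moves(deltas=[[0.027,-0.017,0.003,0.0325,0.0352,-0.1208,255],[0.029,-0.013,0.005,0.0325,0.0352,-0.1208,255],[0.03,-0.0095,0.006,0.0325,0.0352,-0.1208,255],[0.031,-0.0055,0.007,0.0325,0.0352,-0.1208,255],[0,0,0,0,0,0,255]])

```text
t: 16.05
ee_pos: [0.494, 0.0792, 0.2723]
ee_rot: [-0.169, 0.733, 0.629, 0.197]
ft_force: [0.3, -0.2, -0.4]
gripper_width: 0.0104
gripper_force: 39.2
```

Run:
```python
from tgt import *
from slot import slot
s=monitor.sense();print(s["t"],s["ee_pos"],s["gripper_width"],s["joint_pos"].round(3))
d=eyes.snapshot("wrist");np.savez("h1.npz",**d)
print((slot(d,M,np.arange(-.12,.1,.02))*1e3).round(1))
# head location in image expected, using tool pose
Rm=quat(s["ee_rot"]).as_matrix();C=s["ee_pos"]-Rm[:,2]*.0419
print("C rail",(np.linalg.inv(M)@np.r_[C,1])[:3].round(4),"tooly rail",(M[:3,:3].T@Rm).round(3).tolist())
hd=C+Rm[:,0]*.021;print("head top px",proj(d,hd),"C px",proj(d,C))
p,Q=pose(0,-.085,.06);rows(s["ee_pos"],s["ee_rot"],p,Q,255,vmax=.02)
f=d["frame"].mean(2).astype(int);u0,v0=proj(d,hd).round().astype(int)
for v in range(v0-24,v0+26,6): print(v,[int(f[v,u]) for u in range(u0-30,u0+31,3)])
```

```text
16.05 [0.49399951 0.07916642 0.27225678] 0.010399933104259065 [-0.444 -0.123  1.821  0.501  1.604 -0.317]
[[-120.    -7.5    7.5    0.    15. ]
 [-100.    -7.5    7.5    0.    15. ]
 [ -80.   -13.    12.    -0.5   25. ]
 [ -60.   -12.5   11.    -0.7   23.5]
 [ -40.   -13.    12.5   -0.2   25.5]
 [ -20.    -2.5   12.5    5.    15. ]
 [   0.    -7.    12.5    2.8   19.5]
 [  20.    -8.     7.    -0.5   15. ]
 [  40.    -7.5    7.    -0.2   14.5]
 [  60.    -7.     7.5    0.3   14.5]
 [  80.    -7.     6.5   -0.2   13.5]]
C rail [-0.0013 -0.109   0.1293] tooly rail [[-0.004, 1.0, -0.002], [0.498, 0.004, 0.867], [0.867, 0.002, -0.498]]
head top px [320.40456756 232.59108287] C px [320.39443071 277.63664975]
4 rows
[-0.0121, 0.0003, 0.0138, -0.0006, -0.0005, 0.001, 255.0]
[-0.012, 0.0003, 0.0138, -0.0006, -0.0005, 0.001, 255.0]
[-0.012, 0.0003, 0.0139, -0.0006, -0.0005, 0.001, 255.0]
[-0.012, 0.0003, 0.0139, -0.0006, -0.0005, 0.001, 255.0]
209 [80, 84, 80, 133, 125, 205, 188, 202, 175, 120, 133, 129, 131, 124, 205, 156, 206, 137, 132, 133, 135]
215 [82, 82, 116, 133, 122, 209, 191, 201, 160, 131, 133, 130, 131, 115, 207, 141, 198, 154, 132, 135, 136]
221 [83, 83, 125, 131, 126, 207, 196, 202, 154, 132, 134, 133, 132, 116, 209, 142, 180, 160, 134, 135, 135]
227 [82, 85, 82, 96, 127, 146, 148, 151, 153, 153, 158, 152, 146, 146, 146, 151, 166, 162, 134, 133, 138]
233 [86, 82, 157, 161, 163, 168, 167, 167, 165, 162, 163, 171, 170, 167, 167, 165, 162, 169, 171, 143, 139]
239 [83, 89, 182, 201, 189, 180, 181, 177, 169, 167, 177, 185, 188, 190, 189, 183, 178, 191, 215, 193, 138]
245 [84, 85, 161, 191, 203, 230, 214, 221, 225, 224, 218, 215, 216, 214, 207, 205, 238, 215, 197, 159, 138]
251 [89, 143, 145, 153, 193, 202, 248, 248, 245, 245, 244, 244, 243, 245, 244, 244, 215, 195, 163, 151, 143]
257 [119, 150, 149, 150, 152, 184, 244, 245, 247, 248, 245, 243, 241, 238, 238, 236, 203, 148, 150, 150, 150]
```

>>> apply_moves(deltas=[[-0.012,0.0003,0.0138,0,0,0.001,255],[-0.012,0.0003,0.0138,0,0,0.001,255],[-0.012,0.0003,0.0138,0,0,0.001,255],[-0.012,0.0003,0.0138,0,0,0.001,255],[0,0,0,0,0,0,255]])

```text
t: 16.6
ee_pos: [0.4907, 0.0634, 0.1961]
ee_rot: [-0.172, 0.736, 0.625, 0.195]
ft_force: [0.0, 0.9, 0.1]
gripper_width: 0.0105
gripper_force: 39.2
```

```bash
cat > chk.py <<'E'
from tgt import *
from slot import slot
import sys
h=float(sys.argv[1]);n=int(sys.argv[2]);c=float(sys.argv[3]) if len(sys.argv)>3 else .0419
s=monitor.sense();print(s["t"],s["ee_pos"],s["gripper_width"],s["ft_force"].round(1))
d=eyes.snapshot("wrist")
print((slot(d,M,[-.12,-.11,-.1,.0,.02,.04,.06,.08])*1e3).round(1))
Rm=quat(s["ee_rot"]).as_matrix();C=s["ee_pos"]-Rm[:,2]*c
print("C rail",(np.linalg.inv(M)@np.r_[C,1])[:3].round(4))
hd=C+Rm[:,0]*.021;u0,v0=proj(d,hd).round().astype(int);print("head",proj(d,hd).round(1))
f=d["frame"].mean(2)
for v in (v0+6,v0+10,v0+14):
    r=f[v];k=[u for u in range(u0-34,u0+34) if r[u]>165];print(v,k[0],k[-1],(k[0]+k[-1])/2)
p,Q=pose(0,-.085,h,c);rows(s["ee_pos"],s["ee_rot"],p,Q,255,n=n)
E
python3 chk.py .017 5
```

```text
16.6 [0.49065257 0.0634269  0.1961307 ] 0.010509958173905782 [0.  0.9 0.1]
[[-120.    -9.5    3.    -3.2   12.5]
 [-110.    -8.     7.5   -0.2   15.5]
 [-100.    -8.    12.5    2.3   20.5]
 [   0.    -7.5    7.5    0.    15. ]
 [  20.    -7.5    7.5    0.    15. ]
 [  40.    -7.     7.5    0.3   14.5]
 [  60.    -7.     7.     0.    14. ]
 [  80.    -7.     7.     0.    14. ]]
C rail [-0.002  -0.0849  0.0553]
head [320.5 232.5]
239 296 351 323.5
243 297 351 324.0
247 299 352 325.5
5 rows
[-0.0067, 0.0005, 0.0038, -0.0012, -0.0005, -0.0018, 255.0]
[-0.0067, 0.0005, 0.0038, -0.0012, -0.0005, -0.0018, 255.0]
[-0.0067, 0.0005, 0.0038, -0.0012, -0.0005, -0.0018, 255.0]
[-0.0067, 0.0005, 0.0038, -0.0012, -0.0005, -0.0018, 255.0]
[-0.0067, 0.0005, 0.0038, -0.0012, -0.0005, -0.0018, 255.0]
```

>>> apply_moves(deltas=[[0,0.002,0,-0.006,-0.0025,-0.009,255],[0,0,0,0,0,0,255],[0,0,0,0,0,0,255]])

```text
t: 16.95
ee_pos: [0.4953, 0.0629, 0.2008]
ee_rot: [-0.165, 0.733, 0.629, 0.198]
ft_force: [0.9, 0.3, -0.4]
gripper_width: 0.0099
gripper_force: 39.2
```

```bash
python3 chk.py .017 5
python3 - <<'E'
from tgt import *
d=eyes.snapshot("wrist");np.savez("h2.npz",**d);f=d["frame"].mean(2).astype(int)
for v in range(226,290,6): print(v,[int(f[v,u]) for u in range(284,362,3)])
E
```

```text
16.95 [0.49531374 0.06290897 0.20080311] 0.009937952120483316 [ 0.9  0.3 -0.4]
[[-120.    -3.     2.    -0.5    5. ]
 [-110.   -11.5    7.5   -2.    19. ]
 [-100.   -13.     7.5   -2.7   20.5]
 [   0.    -7.5    7.5    0.    15. ]
 [  20.    -7.5    7.5    0.    15. ]
 [  40.    -7.5    7.    -0.2   14.5]
 [  60.    -7.5    7.    -0.2   14.5]
 [  80.    -7.5    7.    -0.2   14.5]]
C rail [ 0.0022 -0.087   0.0597]
head [320.4 232.5]
239 295 347 321.0
243 291 347 319.0
247 291 346 318.5
5 rows
[-0.0072, -0.0006, 0.0046, 0.0013, 0.0004, 0.0011, 255.0]
[-0.0072, -0.0005, 0.0046, 0.0013, 0.0004, 0.0011, 255.0]
[-0.0072, -0.0005, 0.0046, 0.0013, 0.0004, 0.0011, 255.0]
[-0.0072, -0.0005, 0.0046, 0.0013, 0.0004, 0.0011, 255.0]
[-0.0072, -0.0005, 0.0046, 0.0013, 0.0004, 0.0011, 255.0]
226 [85, 86, 130, 148, 138, 147, 144, 138, 143, 147, 150, 154, 156, 148, 142, 139, 145, 145, 135, 213, 133, 136, 141, 139, 139, 140]
232 [85, 87, 144, 150, 142, 163, 159, 168, 171, 172, 168, 163, 164, 169, 172, 170, 167, 166, 165, 166, 164, 137, 142, 138, 139, 139]
238 [86, 85, 115, 124, 186, 199, 190, 178, 179,
[... 417 characters left out ...]
7, 245, 243, 240, 243, 243, 216, 155, 152, 152, 142, 151, 141, 142]
262 [44, 36, 37, 148, 146, 146, 149, 34, 110, 220, 223, 228, 206, 211, 199, 187, 181, 62, 144, 153, 152, 152, 122, 42, 44, 46]
268 [43, 35, 100, 149, 147, 146, 151, 37, 70, 210, 219, 225, 230, 162, 164, 157, 158, 34, 98, 153, 152, 153, 156, 42, 42, 47]
274 [38, 35, 144, 147, 146, 147, 152, 35, 45, 218, 223, 227, 238, 165, 163, 164, 137, 33, 53, 149, 146, 150, 154, 73, 49, 53]
280 [33, 39, 149, 146, 146, 147, 112, 38, 46, 204, 222, 196, 174, 173, 175, 169, 140, 30, 39, 149, 147, 151, 150, 121, 41, 45]
286 [32, 100, 147, 147, 147, 148, 89, 39, 31, 165, 167, 163, 168, 164, 161, 163, 139, 24, 34, 148, 147, 146, 150, 156, 30, 44]
```

>>> apply_moves(deltas=[[0,0,0,0,0,0,255],[0,0,0,0,0,0,255]])

```text
t: 17.25
ee_pos: [0.4948, 0.0631, 0.2001]
ee_rot: [-0.165, 0.733, 0.629, 0.198]
ft_force: [-1.2, 0.4, -0.1]
gripper_width: 0.0101
gripper_force: 39.2
```

```bash
python3 chk.py .017 6
```

```text
17.25 [0.49481472 0.06305387 0.20005985] 0.010050092765019515 [-1.2  0.4 -0.1]
[[-120.    -5.5    6.5    0.5   12. ]
 [-110.    -7.5    7.5    0.    15. ]
 [-100.   -13.     7.5   -2.7   20.5]
 [   0.    -7.5    7.5    0.    15. ]
 [  20.    -7.5    7.    -0.2   14.5]
 [  40.    -7.5    7.    -0.2   14.5]
 [  60.    -7.5    7.    -0.2   14.5]
 [  80.    -7.5    7.    -0.2   14.5]]
C rail [ 0.0017 -0.0865  0.059 ]
head [320.4 232.5]
239 295 347 321.0
243 292 347 319.5
247 292 346 319.0
6 rows
[-0.0059, -0.0004, 0.0037, 0.0009, 0.0003, 0.0008, 255.0]
[-0.0059, -0.0004, 0.0037, 0.0009, 0.0003, 0.0008, 255.0]
[-0.0059, -0.0004, 0.0037, 0.0009, 0.0003, 0.0008, 255.0]
[-0.0059, -0.0003, 0.0037, 0.0009, 0.0003, 0.0008, 255.0]
[-0.0059, -0.0003, 0.0037, 0.0009, 0.0003, 0.0008, 255.0]
[-0.0059, -0.0003, 0.0037, 0.0009, 0.0003, 0.0008, 255.0]
```

>>> apply_moves(deltas=[[-0.006,-0.001,0.004,0.002,0,0.002,255],[-0.006,-0.0012,0.004,0.002,0.001,0.002,255],[-0.005,0,0.003,0.001,0.001,0.001,255],[0,0,0,0,0,0,255],[0,0,0,0,0,0,255],[0,0,0,0,0,0,255]])

```text
t: 17.9
ee_pos: [0.4914, 0.0542, 0.1821]
ee_rot: [-0.168, 0.734, 0.628, 0.197]
ft_force: [-0.1, -0.4, 0.6]
gripper_width: 0.01
gripper_force: 39.2
```

```bash
python3 chk.py .015 5
```

```text
17.9 [0.49138544 0.0541813  0.18207565] 0.010021319278415677 [-0.1 -0.4  0.6]
[[-120.    -8.    12.5    2.3   20.5]
 [-110.    -8.     8.     0.    16. ]
 [-100.    -8.     8.5    0.3   16.5]
 [   0.    -7.5    7.5    0.    15. ]
 [  20.    -7.5    7.5    0.    15. ]
 [  40.    -7.5    7.    -0.2   14.5]
 [  60.    -7.5    7.    -0.2   14.5]
 [  80.    -7.5    7.    -0.2   14.5]]
C rail [-0.0001 -0.0856  0.0387]
head [320.5 232.5]
239 293 349 321.0
243 297 348 322.5
247 299 348 323.5
5 rows
[-0.004, 0.0, 0.0025, 0.0001, -0.0001, -0.0001, 255.0]
[-0.004, 0.0, 0.0025, 0.0001, -0.0001, -0.0001, 255.0]
[-0.004, 0.0, 0.0025, 0.0001, -0.0001, -0.0001, 255.0]
[-0.004, 0.0, 0.0025, 0.0001, -0.0001, -0.0001, 255.0]
[-0.004, 0.0, 0.0025, 0.0001, -0.0001, -0.0001, 255.0]
```

>>> apply_moves(deltas=[[-0.004,-0.0003,0.0025,0,0,0,255],[-0.004,0,0.0025,0,0,0,255],[-0.004,0,0.0025,0,0,0,255],[0,0,0,0,0,0,255]])

```text
t: 18.35
ee_pos: [0.4894, 0.0476, 0.1685]
ee_rot: [-0.169, 0.735, 0.627, 0.196]
ft_force: [-0.6, -0.4, 0.2]
gripper_width: 0.0102
gripper_force: 39.2
```

>>> apply_moves(deltas=[[-0.004,0,0.0025,0,0,0,255],[-0.003,0,0.002,0,0,0,255],[0,0,0,0,0,0,255],[0,0,0,0,0,0,255]])

```text
t: 18.75
ee_pos: [0.4893, 0.044, 0.1619]
ee_rot: [-0.168, 0.734, 0.627, 0.197]
ft_force: [-0.5, 0.4, 0.4]
gripper_width: 0.0099
gripper_force: 39.2
```

```bash
python3 chk.py .015 1
```

```text
18.75 [0.48926269 0.04395139 0.16193577] 0.009910800922346027 [-0.5  0.4  0.4]
[[-120.    -8.    12.5    2.3   20.5]
 [-110.    -8.    12.     2.    20. ]
 [-100.    -7.5   11.     1.8   18.5]
 [   0.    -7.5    7.5    0.    15. ]
 [  20.    -7.5    7.5    0.    15. ]
 [  40.    -7.5    7.    -0.2   14.5]
 [  60.    -7.5    7.    -0.2   14.5]
 [  80.    -7.5    7.    -0.2   14.5]]
C rail [-0.0006 -0.0846  0.0161]
head [320.4 232.5]
239 296 353 324.5
243 297 353 325.0
247 299 353 326.0
1 rows
[-0.0011, 0.0006, 0.0002, -0.0002, -0.0005, -0.0007, 255.0]
```

>>> apply_moves(deltas=[[0,0,0,0,0,0,170],[0,0,0,0,0,0,150],[0,0,0,0,0,0,150],[0,0,-0.02,0,0,0,150],[0,0,-0.04,0,0,0,100],[0.01,0,-0.04,0,0,0,50],[0.02,0,-0.04,0,0,0,0],[0,0,0,0,0,0,0]])

```text
t: 19.6
ee_pos: [0.4852, -0.0014, 0.3047]
ee_rot: [-0.163, 0.734, 0.629, 0.199]
ft_force: [0.7, -0.8, -0.4]
gripper_width: 0.0852
gripper_force: 0.0
```

```bash
cat > look.py <<'E'
from tgt import *
import sys
s=monitor.sense();print(s["t"],s["ee_pos"].round(4),s["joint_pos"].round(3))
d=eyes.snapshot("wrist");np.savez("lk.npz",**d);f=d["frame"].astype(np.float32).mean(2)
# brightness along slot centre line at head-top height (z=7mm) and surface
ys=np.arange(-.12,.125,.006)
for z in (.007,-.005):
    o=[]
    for y in ys:
        u,v=proj(d,rp(M,(0,y,z))).round().astype(int);o.append(int(f[v-1:v+2,u-1:u+2].mean()) if 2<u<637 and 2<v<397 else -1)
    print(z,list(zip((ys*1e3).astype(int).tolist(),o)))
if len(sys.argv)>1: cv2.imwrite(sys.argv[1],cv2.resize(d["frame"][:,:,::-1],(800,500)))
E
python3 look.py pics/after1.png
```

```text
19.6 [ 0.4852 -0.0014  0.3047] [-0.604 -0.116  1.75   0.475  1.722 -0.428]
0.007 [(-120, 135), (-113, 84), (-107, 83), (-101, 83), (-95, 82), (-89, 134), (-83, 133), (-77, 132), (-71, 132), (-65, 132), (-59, 130), (-53, 130), (-47, 129), (-41, 129), (-35, 128), (-29, 128), (-23, 133), (-17, 134), (-11, 133), (-5, 133), (0, 133), (6, 132), (12, 131), (18, 131), (24, 132), (30, 131), (36, 132), (42, 118), (48, 105), (54, 80), (60, 94), (66, 153), (72, 165), (78, 178), (84, 152), (90, 141), (96, 233), (102, 235), (108, 235), (114, 238), (120, 239)]
-0.005 [(-120, 135), (-113, 136), (-107, 89), (-101, 84), (-95, 84), (-89, 82), (-83, 104), (-77, 133), (-71, 132), (-65, 132), (-59, 132), (-53, 131), (-47, 130), (-41, 130), (-35, 129), (-29, 128), (-23, 128), (-17, 127), (-11, 133), (-5, 134), (0, 133), (6, 133), (12, 133), (18, 132), (24, 132), (30, 132), (36, 131), (42, 132), (48, 131), (54, 126), (60, 104), (66, 98), (72, 84), (78, 107), (84, 153), (90, 165), (96, 178), (102, 152), (108, 141), (114, 233), (120, 234)]
```

View pics/after1.png

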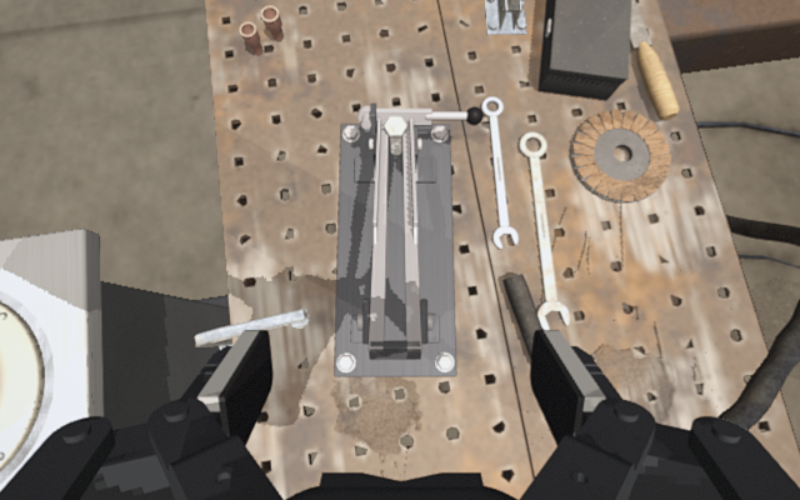

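Run:
```python
from tgt import *
s=monitor.sense()
rows(s["ee_pos"],s["ee_rot"],[.5009,-.376,.06],down(1.209),0,vmax=.047)
```

```text
10 rows
[-0.044, 0.0074, 0.0027, -0.0047, -0.052, 0.0202, 0.0]
[-0.0436, 0.0082, 0.005, -0.0047, -0.052, 0.0202, 0.0]
[-0.0431, 0.0091, 0.0073, -0.0047, -0.052, 0.0202, 0.0]
[-0.0425, 0.0099, 0.0095, -0.0047, -0.052, 0.0202, 0.0]
[-0.0417, 0.0107, 0.0118, -0.0047, -0.052, 0.0202, 0.0]
[-0.0408, 0.0115, 0.014, -0.0047, -0.052, 0.0202, 0.0]
[-0.0398, 0.0122, 0.0161, -0.0047, -0.052, 0.0202, 0.0]
[-0.0387, 0.0129, 0.0182, -0.0047, -0.052, 0.0202, 0.0]
[-0.0374, 0.0136, 0.0203, -0.0047, -0.052, 0.0202, 0.0]
[-0.036, 0.0143, 0.0222, -0.0047, -0.052, 0.0202, 0.0]
```

>>> apply_moves(deltas=[[-0.044,0.0075,0.003,-0.005,-0.052,0.02,0],[-0.0435,0.008,0.005,-0.005,-0.052,0.02,0],[-0.043,0.009,0.007,-0.005,-0.052,0.02,0],[-0.0425,0.01,0.0095,-0.005,-0.052,0.02,0],[-0.0415,0.0105,0.012,-0.005,-0.052,0.02,0],[-0.041,0.0115,0.014,-0.005,-0.052,0.02,0],[-0.04,0.012,0.016,-0.005,-0.052,0.02,0],[-0.0385,0.013,0.018,-0.004,-0.052,0.02,0]])

```text
t: 20.45
ee_pos: [0.4939, -0.2992, 0.1015]
ee_rot: [-0.037, 0.81, 0.584, 0.038]
ft_force: [1.1, -0.2, -0.5]
gripper_width: 0.0855
gripper_force: 0.0
```

>>> apply_moves(deltas=[[-0.0375,0.0135,0.02,-0.004,-0.052,0.021,0],[-0.036,0.0145,0.022,-0.004,-0.052,0.021,0],[0,0,0.02,0,0,0,0],[0,0,0,0,0,0,0],[0,0,0,0,0,0,0]])

```text
t: 20.95
ee_pos: [0.4972, -0.3724, 0.0349]
ee_rot: [-0.005, 0.823, 0.569, -0.001]
ft_force: [-0.2, 0.2, 0.7]
gripper_width: 0.0852
gripper_force: 0.0
```

Run:
```python
from tgt import *
import bolts
s=monitor.sense();print(s["t"],s["ee_pos"].round(4))
rows(s["ee_pos"],s["ee_rot"],[.5009,-.376,-.032],down(1.209),0,vmax=.035)
bolts.find("wb2")
```

```text
20.95 [ 0.4972 -0.3724  0.0349]
2 rows
[-0.0011, 0.0027, 0.0334, -0.0048, -0.0015, 0.0002, 0.0]
[-0.0011, 0.0025, 0.0334, -0.0048, -0.0015, 0.0002, 0.0]
[49. 20.] n 1497 mid [ 0.4035 -0.2192] L 0.0261 W 0.0177 0.0187 head heading -0.324 head [ 0.4158 -0.2233]
[567.  57.] n 8518 mid [ 0.6511 -0.333 ] L 0.059 W 0.0415 0.0395 head heading -1.294 head [ 0.6591 -0.3614]
[367.  77.] n 1579 mid [ 0.5486 -0.3074] L 0.0419 W 0.009 0.0185 head heading 1.371 head [ 0.5528 -0.2869]
[329. 227.] n 1900 mid [ 0.4983 -0.3829] L 0.0601 W 0.0109 0.0221 head heading 1.223 head [ 0.5086 -0.3546]
[ 19. 256.] n 961 mid [ 0.3094 -0.3272] L 0.0376 W 0.0147 0.0099 head heading -1.674 head [ 0.3074 -0.3459]
```

>>> apply_moves(deltas=[[0,0.0027,0.03,-0.0048,-0.0015,0,0],[0,0.0025,0.025,-0.0048,-0.0015,0,0],[0,0,0.012,0,0,0,0],[0,0,0,0,0,0,0],[0,0,0,0,0,0,0]])

```text
t: 21.5
ee_pos: [0.5033, -0.3761, -0.0295]
ee_rot: [0.002, 0.823, 0.568, 0.0]
ft_force: [-0.2, 0.2, -0.6]
gripper_width: 0.0854
gripper_force: 0.0
```

>>> apply_moves(deltas=[[0,0,0,0,0,0,255],[0,0,0,0,0,0,255],[0,0,0,0,0,0,255],[0,0,0,0,0,0,255],[0,0,0,0,0,0,255]], newtons=40)

```text
t: 22.0
ee_pos: [0.5026, -0.3756, -0.0308]
ee_rot: [0.002, 0.823, 0.568, 0.0]
ft_force: [-0.1, -0.9, 0.7]
gripper_width: 0.0121
gripper_force: 0.1
```

>>> apply_moves(deltas=[[0,0,-0.03,0,0,0,255],[0,0,-0.045,0,0,0,255],[0,0,-0.048,0,0,0,255],[0,0,-0.048,0,0,0,255],[0,0,-0.048,0,0,0,255],[0,0,-0.048,0,0,0,255],[0,0,0,0,0,0,255]])

```text
t: 22.7
ee_pos: [0.5051, -0.378, 0.2456]
ee_rot: [0.009, 0.823, 0.568, 0.001]
ft_force: [-0.1, -0.3, 0.0]
gripper_width: 0.01
gripper_force: 39.3
```

Run:
```python
from tgt import *
s=monitor.sense();print(s["t"],s["ee_pos"].round(4),s["gripper_width"])
p,Q=pose(-.0005,-.085,.075);print(p)
rows(s["ee_pos"],s["ee_rot"],p,Q,255,vmax=.048)
```

```text
22.7 [ 0.5051 -0.378   0.2456] 0.010026698328991267
[0.49385036 0.07269964 0.21316544]
10 rows
[0.0418, -0.0171, 0.0026, 0.0069, 0.0532, -0.0197, 255.0]
[0.0419, -0.0162, 0.0049, 0.0069, 0.0532, -0.0197, 255.0]
[0.0419, -0.0153, 0.0073, 0.0069, 0.0532, -0.0197, 255.0]
[0.0417, -0.0145, 0.0096, 0.0069, 0.0532, -0.0197, 255.0]
[0.0414, -0.0136, 0.0119, 0.0069, 0.0532, -0.0197, 255.0]
[0.041, -0.0127, 0.0142, 0.0069, 0.0532, -0.0197, 255.0]
[0.0404, -0.0117, 0.0165, 0.0069, 0.0532, -0.0197, 255.0]
[0.0397, -0.0108, 0.0187, 0.0069, 0.0532, -0.0197, 255.0]
[0.0389, -0.0099, 0.0208, 0.0069, 0.0532, -0.0197, 255.0]
[0.0379, -0.009, 0.0229, 0.0069, 0.0532, -0.0197, 255.0]
```

>>> apply_moves(deltas=[[0.042,-0.017,0.0026,0.007,0.053,-0.02,255],[0.042,-0.016,0.005,0.007,0.053,-0.02,255],[0.042,-0.0155,0.007,0.007,0.053,-0.02,255],[0.0415,-0.0145,0.0096,0.007,0.053,-0.02,255],[0.0415,-0.0135,0.012,0.007,0.053,-0.02,255],[0.041,-0.0125,0.014,0.007,0.053,-0.02,255],[0.0405,-0.012,0.0165,0.007,0.053,-0.02,255],[0.0395,-0.011,0.0187,0.007,0.053,-0.02,255]])

```text
t: 23.5
ee_pos: [0.492, -0.0122, 0.2139]
ee_rot: [-0.142, 0.756, 0.619, 0.158]
ft_force: [0.5, 0.4, -1.0]
gripper_width: 0.0097
gripper_force: 39.4
```

>>> apply_moves(deltas=[[0.039,-0.01,0.021,0.007,0.053,-0.02,255],[0.038,-0.009,0.023,0.007,0.053,-0.019,255],[0,0,0,0,0,0,255],[0,0,0,0,0,0,255],[0,0,0,0,0,0,255],[0,0,0,0,0,0,255]])

```text
t: 24.1
ee_pos: [0.4904, 0.0755, 0.209]
ee_rot: [-0.175, 0.734, 0.626, 0.195]
ft_force: [-0.8, 0.5, -0.9]
gripper_width: 0.01
gripper_force: 39.4
```

```bash
sed -i 's/pose(0,-.085,h,c)/pose(-.0005,-.085,h,c)/; s/^f=d/np.savez("ck.npz",**d)\nf=d/' chk.py
cat >> chk.py <<'E'
u1,v1=proj(d,C+Rm[:,0]*0.004).round().astype(int)
print("C px",proj(d,C).round(1),[int(x) for x in f[v1-3:v1+4,u1-24:u1+25:2].mean(0)],"start u",u1-24)
E
python3 chk.py .04 4
```

```text
24.1 [0.49036728 0.0754952  0.20896555] 0.010017060609115606 [-0.8  0.5 -0.9]
[[-120.   -13.     2.    -5.5   15. ]
 [-110.    -2.5    8.     2.8   10.5]
 [-100.    -8.    12.5    2.3   20.5]
 [   0.   -10.5    7.5   -1.5   18. ]
 [  20.    -7.5    7.    -0.2   14.5]
 [  40.    -7.5    7.5    0.    15. ]
 [  60.    -7.5    7.    -0.2   14.5]
 [  80.    -7.5    7.    -0.2   14.5]]
C rail [-0.0039 -0.0811  0.0722]
head [320.5 232.5]
239 295 352 323.5
243 296 353 324.5
247 297 353 325.0
4 rows
[-0.0076, 0.001, 0.0031, -0.0027, -0.0018, -0.0014, 255.0]
[-0.0075, 0.001, 0.0031, -0.0027, -0.0018, -0.0014, 255.0]
[-0.0075, 0.001, 0.0032, -0.0027, -0.0018, -0.0014, 255.0]
[-0.0075, 0.001, 0.0032, -0.0027, -0.0018, -0.0014, 255.0]
C px [320.5 277.6] [149, 148, 149, 152, 64, 37, 50, 206, 218, 222, 227, 221, 222, 203, 174, 166, 161, 160, 139, 32, 38, 103, 156, 154, 154] start u 296
```

>>> apply_moves(deltas=[[-0.0076,0.001,0.003,-0.0027,-0.0018,-0.0014,255],[-0.0075,0.001,0.003,-0.0027,-0.0018,-0.0014,255],[-0.0075,0.001,0.003,-0.0027,-0.0018,-0.0014,255],[-0.0075,0.0008,0.003,-0.0027,-0.0018,-0.0014,255],[0,0,0,0,0,0,255],[0,0,0,0,0,0,255],[0,0,0,0,0,0,255]])

```text
t: 24.85
ee_pos: [0.4905, 0.0563, 0.1834]
ee_rot: [-0.169, 0.734, 0.628, 0.197]
ft_force: [0.6, -0.5, 0.6]
gripper_width: 0.0101
gripper_force: 39.4
```

```bash
python3 chk.py .015 5|grep -v '\[.*0\. '
```

```text
24.85 [0.49047942 0.05632418 0.18336303] 0.010120440532186286 [ 0.6 -0.5  0.6]
C rail [-0.0012 -0.0846  0.0408]
head [320.4 232.5]
239 296 351 323.5
243 297 351 324.0
247 300 350 325.0
5 rows
[-0.0045, 0.0002, 0.0025, -0.0002, -0.0001, 0.0002, 255.0]
[-0.0045, 0.0002, 0.0025, -0.0002, -0.0001, 0.0002, 255.0]
[-0.0045, 0.0002, 0.0025, -0.0002, -0.0001, 0.0002, 255.0]
[-0.0045, 0.0002, 0.0025, -0.0002, -0.0001, 0.0002, 255.0]
[-0.0045, 0.0002, 0.0025, -0.0002, -0.0001, 0.0002, 255.0]
C px [320.4 277.6] [146, 146, 146, 149, 63, 35, 49, 203, 215, 215, 219, 227, 202, 192, 173, 160, 158, 158, 136, 29, 34, 98, 152, 150, 150] start u 296
```

>>> apply_moves(deltas=[[0,0.0007,0,0,0,0,255],[-0.0045,0,0.0025,0,0,0,255],[-0.0045,0,0.0025,0,0,0,255],[-0.0045,0,0.0025,0,0,0,255],[0,0,0,0,0,0,255]])

```text
t: 25.4
ee_pos: [0.4892, 0.0482, 0.1689]
ee_rot: [-0.17, 0.734, 0.628, 0.196]
ft_force: [0.1, 1.0, -0.4]
gripper_width: 0.0099
gripper_force: 39.4
```

>>> apply_moves(deltas=[[-0.0045,0,0.0025,0,0,0,255],[-0.004,0,0.0025,0,0,0,255],[0,0,0,0,0,0,255],[0,0,0,0,0,0,255]])

```text
t: 25.8
ee_pos: [0.489, 0.0436, 0.1612]
ee_rot: [-0.169, 0.734, 0.628, 0.197]
ft_force: [1.8, -1.2, 0.2]
gripper_width: 0.0101
gripper_force: 39.4
```

```bash
python3 chk.py .015 1|grep -v '\[.*0\. '
```

```text
25.8 [0.48896195 0.04356891 0.1611548 ] 0.010094524617920007 [ 1.8 -1.2  0.2]
C rail [-0.0007 -0.0846  0.0152]
head [320.4 232.5]
239 296 353 324.5
243 297 353 325.0
247 300 353 326.5
1 rows
[-0.0004, 0.0003, -0.0003, -0.0016, -0.0009, 0.0006, 255.0]
C px [320.4 277.6] [145, 145, 146, 149, 63, 35, 47, 202, 215, 219, 224, 226, 220, 191, 182, 160, 158, 158, 136, 30, 34, 97, 147, 146, 145] start u 296
```

Inserted without contact force; release and go to the third bolt.

>>> apply_moves(deltas=[[0,0,0,0,0,0,170],[0,0,0,0,0,0,150],[0,0,0,0,0,0,150],[0,0,-0.02,0,0,0,150],[0,0,-0.04,0,0,0,100],[0.01,0,-0.04,0,0,0,50],[0.02,0,-0.04,0,0,0,0],[0,0,0,0,0,0,0]])

```text
t: 26.65
ee_pos: [0.4851, -0.0019, 0.304]
ee_rot: [-0.163, 0.733, 0.629, 0.199]
ft_force: [0.0, -0.3, 0.3]
gripper_width: 0.0853
gripper_force: 0.0
```

```bash
cp lk.npz lk1.npz; python3 look.py
python3 - <<'E'
from tgt import *
a=dict(np.load("lk1.npz"));b=dict(np.load("lk.npz"))
for n,d in(("1",a),("2",b)):   # top views of heads: bright pixels near slot centre, z=7mm plane, in rail coords
    f=d["frame"].astype(np.float32).mean(2)
    for y in np.arange(.06,.124,.004):
        p=np.array([proj(d,rp(M,(x,y,.007))) for x in np.arange(-.016,.0161,.004)]).round().astype(int)
        print(n,round(y*1e3),[int(f[v,u]) for u,v in p])
s=monitor.sense()
rows(s["ee_pos"],s["ee_rot"],[.5472,-.2073,.06],down(1.461),0,vmax=.047)
E
```

```text
26.65 [ 0.4851 -0.0019  0.304 ] [-0.604 -0.114  1.75   0.475  1.722 -0.431]
0.007 [(-120, 134), (-113, 83), (-107, 82), (-101, 82), (-95, 81), (-89, 132), (-83, 131), (-77, 131), (-71, 131), (-65, 130), (-59, 129), (-53, 129), (-47, 128), (-41, 128), (-35, 127), (-29, 125), (-23, 133), (-17, 132), (-11, 131), (-5, 131), (0, 131), (6, 130), (12, 130), (18, 129), (24, 129), (30, 130), (36, 130), (42, 138), (48, 153), (54, 170), (60, 189), (66, 205), (72, 148), (78, 199), (84, 231), (90, 233), (96, 235), (102, 234), (108, 234), (114, 238), (120, 238)]
-0.005 [(-120, 132), (-113, 135), (-107, 86), (-101, 83), (-95, 82), (-89, 82), (-83, 118), (-77, 132), (-71, 131), (-65, 131), (-59, 131), (-53, 130), (-47, 129), (-41, 129), (-35, 128), (-29, 128), (-23, 126), (-17, 125), (-11, 133), (-5, 132), (0, 131), (6, 131), (12, 131), (18, 130), (24, 130), (30, 130), (36, 129), (42, 130), (48, 130), (54, 124), (60, 150), (66, 153), (72, 180), (78, 194), (84, 191), (90, 146), (96, 225), (102, 232), (108, 233), (114, 235), (120, 234)]
1 60 [212, 194, 201, 74, 95, 69, 203, 156, 172]
1 64 [212, 194, 2
[... 1277 characters left out ...]
, 226, 236, 236, 233, 214, 151, 209]
2 104 [179, 135, 223, 237, 233, 232, 235, 128, 199]
2 108 [186, 159, 237, 232, 235, 235, 238, 128, 200]
2 112 [195, 173, 236, 237, 238, 238, 238, 123, 194]
2 116 [198, 187, 231, 237, 239, 237, 234, 142, 191]
2 120 [203, 189, 211, 238, 238, 236, 206, 173, 195]
7 rows
[-0.0412, 0.0133, 0.0161, 0.0025, -0.0744, -0.0061, 0.0]
[-0.0399, 0.0131, 0.0191, 0.0025, -0.0744, -0.0061, 0.0]
[-0.0385, 0.0129, 0.022, 0.0025, -0.0744, -0.0061, 0.0]
[-0.0368, 0.0127, 0.0247, 0.0025, -0.0744, -0.0061, 0.0]
[-0.035, 0.0126, 0.0274, 0.0025, -0.0744, -0.0061, 0.0]
[-0.0329, 0.0124, 0.0299, 0.0025, -0.0744, -0.0061, 0.0]
[-0.0307, 0.0123, 0.0322, 0.0025, -0.0744, -0.0061, 0.0]
```

>>> apply_moves(deltas=[[-0.0412,0.013,0.012,0.0025,-0.0744,-0.006,0],[-0.04,0.013,0.019,0.0025,-0.0744,-0.006,0],[-0.0385,0.013,0.022,0.0025,-0.0744,-0.006,0],[-0.037,0.0127,0.0247,0.0025,-0.0744,-0.006,0],[-0.035,0.0126,0.0274,0.0025,-0.0744,-0.006,0],[-0.033,0.0124,0.03,0.0025,-0.0744,-0.006,0],[-0.031,0.0123,0.032,0.0025,-0.0744,-0.006,0],[0,0,0.024,0,0,0,0]])

```text
t: 27.5
ee_pos: [0.5424, -0.2076, 0.0313]
ee_rot: [-0.005, 0.745, 0.668, -0.002]
ft_force: [0.5, 0.2, -0.9]
gripper_width: 0.0858
gripper_force: 0.0
```

>>> apply_moves(deltas=[[0,0,0,0,0,0,0],[0,0,0,0,0,0,0],[0,0,0,0,0,0,0]])

```text
t: 27.8
ee_pos: [0.5442, -0.208, 0.0366]
ee_rot: [-0.003, 0.745, 0.667, -0.001]
ft_force: [-0.9, 1.0, 0.2]
gripper_width: 0.0856
gripper_force: 0.0
```

Run:
```python
from tgt import *
import bolts
s=monitor.sense();print(s["t"],s["ee_pos"].round(4))
rows(s["ee_pos"],s["ee_rot"],[.5472,-.2073,-.032],down(1.461),0,vmax=.035)
bolts.find("wb3")
```

```text
27.8 [ 0.5442 -0.208   0.0366]
2 rows
[0.0004, 0.0016, 0.0343, -0.0023, -0.0013, 0.0001, 0.0]
[0.0005, 0.0015, 0.0343, -0.0023, -0.0013, 0.0001, 0.0]
[624. 208.] n 3118 mid [ 0.7275 -0.2243] L 0.0896 W 0.0174 0.0141 head heading -1.482 head [ 0.7315 -0.2689]
[ 11. 233.] n 900 mid [ 0.3519 -0.1936] L 0.053 W 0.0102 0.0039 head heading -1.622 head [ 0.3506 -0.22  ]
[325. 225.] n 1872 mid [ 0.5459 -0.2174] L 0.0598 W 0.0103 0.0217 head heading 1.467 head [ 0.549  -0.1876]
[116. 235.] n 2172 mid [ 0.4202 -0.2051] L 0.058 W 0.0166 0.0184 head heading -3.048 head [ 0.3913 -0.2078]
[141. 283.] n 736 mid [ 0.4231 -0.2385] L 0.0475 W 0.0099 0.0049 head heading -1.585 head [ 0.4228 -0.2622]
[493. 270.] n 1787 mid [ 0.6513 -0.2547] L 0.0566 W 0.0124 0.0122 head heading -3.137 head [ 0.623  -0.2549]
[343. 345.] n 854 mid [ 0.5487 -0.3053] L 0.0453 W 0.0089 0.0182 head heading 1.389 head [ 0.5528 -0.283 ]
```

>>> apply_moves(deltas=[[0,0.0015,0.03,-0.0023,-0.0013,0,0],[-0.0005,0.0012,0.026,-0.0023,-0.0013,0,0],[0,0,0.012,0,0,0,0],[0,0,0,0,0,0,0],[0,0,0,0,0,0,0]])

```text
t: 28.35
ee_pos: [0.5466, -0.2089, -0.0314]
ee_rot: [-0.0, 0.745, 0.667, -0.0]
ft_force: [0.2, 0.3, 0.4]
gripper_width: 0.0855
gripper_force: 0.0
```

>>> apply_moves(deltas=[[0,0,0,0,0,0,255],[0,0,0,0,0,0,255],[0,0,0,0,0,0,255],[0,0,0,0,0,0,255],[0,0,0,0,0,0,255],[0,0,0,0,0,0,255]], newtons=40)

```text
t: 28.95
ee_pos: [0.5459, -0.2084, -0.0326]
ee_rot: [-0.001, 0.745, 0.667, -0.0]
ft_force: [0.4, 0.2, 1.2]
gripper_width: 0.0102
gripper_force: 39.1
```

>>> apply_moves(deltas=[[0,0,-0.03,0,0,0,255],[0,0,-0.045,0,0,0,255],[0,0,-0.048,0,0,0,255],[0,0,-0.048,0,0,0,255],[0,0,-0.048,0,0,0,255],[0,0,-0.048,0,0,0,255],[0,0,0,0,0,0,255]])

```text
t: 29.65
ee_pos: [0.55, -0.2109, 0.2432]
ee_rot: [0.006, 0.745, 0.667, 0.002]
ft_force: [1.4, -0.3, -0.3]
gripper_width: 0.0099
gripper_force: 39.2
```

Run:
```python
from tgt import *
s=monitor.sense();print(s["t"],s["ee_pos"].round(4),s["gripper_width"])
p,Q=pose(-.0005,-.085,.075);print(p)
rows(s["ee_pos"],s["ee_rot"],p,Q,255,vmax=.042)
```

```text
29.65 [ 0.55   -0.2109  0.2432] 0.00994344198631009
[0.49385036 0.07269964 0.21316544]
7 rows
[0.0394, -0.0125, 0.0039, -0.0001, 0.0756, 0.0069, 255.0]
[0.0389, -0.0127, 0.0069, -0.0001, 0.0756, 0.0069, 255.0]
[0.0382, -0.013, 0.0098, -0.0001, 0.0756, 0.0069, 255.0]
[0.0373, -0.0133, 0.0126, -0.0001, 0.0756, 0.0069, 255.0]
[0.0361, -0.0135, 0.0154, -0.0001, 0.0756, 0.0069, 255.0]
[0.0348, -0.0138, 0.0181, -0.0001, 0.0756, 0.0069, 255.0]
[0.0332, -0.014, 0.0207, -0.0001, 0.0756, 0.0069, 255.0]
```

>>> apply_moves(deltas=[[0.039,-0.0125,0.002,0,0.0756,0.007,255],[0.039,-0.0127,0.005,0,0.0756,0.007,255],[0.038,-0.013,0.01,0,0.0756,0.007,255],[0.037,-0.0133,0.0126,0,0.0756,0.007,255],[0.036,-0.0135,0.0154,0,0.0756,0.007,255],[0.035,-0.0138,0.018,0,0.0756,0.007,255],[0.033,-0.014,0.0205,0,0.0756,0.007,255],[0,0,0,0,0,0,255]])

```text
t: 30.45
ee_pos: [0.4866, 0.0772, 0.2085]
ee_rot: [-0.179, 0.734, 0.625, 0.194]
ft_force: [-0.8, 0.0, -0.6]
gripper_width: 0.0101
gripper_force: 39.3
```

>>> apply_moves(deltas=[[0,0,0,0,0,0,255],[0,0,0,0,0,0,255],[0,0,0,0,0,0,255]])

```text
t: 30.75
ee_pos: [0.4904, 0.0733, 0.2115]
ee_rot: [-0.175, 0.735, 0.625, 0.195]
ft_force: [-0.5, -0.2, 0.1]
gripper_width: 0.0103
gripper_force: 39.3
```

```bash
python3 chk.py .04 4
```

```text
30.75 [0.49040361 0.07325715 0.21147146] 0.010340684003325662 [-0.5 -0.2  0.1]
[[-120.   -11.5    7.    -2.2   18.5]
 [-110.    -7.5   10.5    1.5   18. ]
 [-100.    -8.    12.5    2.3   20.5]
 [   0.    -8.     7.5   -0.2   15.5]
 [  20.    -7.5    7.5    0.    15. ]
 [  40.    -7.5    7.    -0.2   14.5]
 [  60.    -7.5    7.    -0.2   14.5]
 [  80.    -8.     7.    -0.5   15. ]]
C rail [-0.0035 -0.0842  0.0733]
head [320.5 232.5]
239 294 352 323.0
243 295 353 324.0
247 297 352 324.5
4 rows
[-0.0074, 0.001, 0.004, -0.0027, -0.0013, -0.002, 255.0]
[-0.0074, 0.0009, 0.004, -0.0027, -0.0013, -0.002, 255.0]
[-0.0074, 0.0009, 0.004, -0.0027, -0.0013, -0.002, 255.0]
[-0.0074, 0.0009, 0.004, -0.0027, -0.0013, -0.002, 255.0]
C px [320.5 277.6] [149, 148, 148, 152, 60, 35, 68, 210, 218, 223, 228, 231, 233, 239, 210, 180, 168, 162, 158, 33, 36, 95, 157, 154, 154] start u 296
```

>>> apply_moves(deltas=[[-0.0074,0.001,0.004,-0.0027,-0.0013,-0.002,255],[-0.0074,0.001,0.004,-0.0027,-0.0013,-0.002,255],[-0.0074,0.001,0.004,-0.0027,-0.0013,-0.002,255],[-0.0074,0.0008,0.004,-0.0027,-0.0013,-0.002,255],[0,0,0,0,0,0,255],[0,0,0,0,0,0,255],[0,0,0,0,0,0,255]])

```text
t: 31.5
ee_pos: [0.4906, 0.0564, 0.1825]
ee_rot: [-0.169, 0.734, 0.628, 0.197]
ft_force: [-0.7, -0.2, -0.5]
gripper_width: 0.0098
gripper_force: 39.3
```

```bash
python3 chk.py .015 5|grep -v '\[.*0\. '
```

```text
31.5 [0.49057023 0.05636016 0.18251243] 0.009844923296383264 [-0.7 -0.2 -0.5]
C rail [-0.0012 -0.0841  0.0401]
head [320.5 232.6]
239 295 351 323.0
243 297 351 324.0
247 299 350 324.5
5 rows
[-0.0044, 0.0001, 0.0024, -0.0002, -0.0002, 0.0, 255.0]
[-0.0044, 0.0001, 0.0024, -0.0002, -0.0002, 0.0, 255.0]
[-0.0044, 0.0001, 0.0024, -0.0002, -0.0002, 0.0, 255.0]
[-0.0044, 0.0001, 0.0024, -0.0002, -0.0002, 0.0, 255.0]
[-0.0044, 0.0001, 0.0024, -0.0002, -0.0002, 0.0, 255.0]
C px [320.4 277.6] [145, 145, 145, 149, 57, 34, 65, 207, 214, 220, 226, 228, 233, 234, 228, 161, 160, 157, 154, 32, 35, 92, 153, 149, 149] start u 296
```

Same state as with the second bolt; same final steps.

>>> apply_moves(deltas=[[0,0.0007,0,0,0,0,255],[-0.0045,0,0.0025,0,0,0,255],[-0.0045,0,0.0025,0,0,0,255],[-0.0045,0,0.0025,0,0,0,255],[0,0,0,0,0,0,255]])

```text
t: 32.05
ee_pos: [0.4893, 0.0483, 0.168]
ee_rot: [-0.17, 0.734, 0.627, 0.196]
ft_force: [-0.8, -0.2, -0.1]
gripper_width: 0.0103
gripper_force: 39.3
```

>>> apply_moves(deltas=[[-0.0045,0,0.0025,0,0,0,255],[-0.004,0,0.0025,0,0,0,255],[0,0,0,0,0,0,255],[0,0,0,0,0,0,255]])

```text
t: 32.45
ee_pos: [0.489, 0.0437, 0.1603]
ee_rot: [-0.169, 0.734, 0.628, 0.197]
ft_force: [-0.2, -0.1, -0.3]
gripper_width: 0.0102
gripper_force: 39.3
```

```bash
python3 chk.py .015 1|grep -v '\[.*0\. '
```

```text
32.45 [0.48900615 0.04365364 0.16028652] 0.010237879902913775 [-0.2 -0.1 -0.3]
C rail [-0.0007 -0.0841  0.0144]
head [320.4 232.5]
239 296 353 324.5
243 297 353 325.0
247 299 353 326.0
1 rows
[-0.0, 0.0003, -0.0011, -0.0018, -0.0013, -0.0003, 255.0]
C px [320.4 277.6] [145, 145, 146, 149, 57, 35, 66, 207, 213, 219, 225, 228, 234, 196, 191, 165, 160, 157, 154, 30, 35, 89, 147, 145, 146] start u 296
```

>>> apply_moves(deltas=[[0,0,0,0,0,0,170],[0,0,0,0,0,0,150],[0,0,0,0,0,0,150],[0,0,-0.02,0,0,0,150],[0,0,-0.04,0,0,0,100],[0.01,0,-0.04,0,0,0,50],[0.02,0,-0.04,0,0,0,0],[0,0,0,0,0,0,0]])

```text
t: 33.3
ee_pos: [0.4851, -0.0019, 0.3031]
ee_rot: [-0.164, 0.734, 0.629, 0.199]
ft_force: [-0.3, -0.6, 0.2]
gripper_width: 0.0851
gripper_force: 0.0
```

>>> apply_moves(deltas=[[0,0,0,0,0,0,0],[0,0,0,0,0,0,0],[0,0,0,0,0,0,0],[0,0,0,0,0,0,0]])

```text
t: 33.7
ee_pos: [0.4819, 0.0005, 0.2954]
ee_rot: [-0.17, 0.734, 0.628, 0.196]
ft_force: [0.2, -0.6, 0.6]
gripper_width: 0.0849
gripper_force: 0.0
```

```bash
python3 look.py >/dev/null
python3 - <<'E'
from tgt import *
d=dict(np.load("lk.npz"));f=d["frame"].astype(np.float32).mean(2)
for y in np.arange(.028,.124,.004):
    p=np.array([proj(d,rp(M,(x,y,.007))) for x in np.arange(-.016,.0161,.004)]).round().astype(int)
    print(round(y*1e3),[int(f[v,u]) for u,v in p])
for q in (0,.06,.12,.2):
    u,v=proj(d,rp(M,(-.028+.106*np.cos(q),.1205,.011+.106*np.sin(q)))).round().astype(int);print(q,u,v,f[v-2:v+3,u-2:u+3].mean())
m=(d["frame"].max(2)<60).astype(np.uint8);n,l,st,ce=cv2.connectedComponentsWithStats(m)
for i in range(1,n):
    if 60<st[i,4]<400 and abs(ce[i][0]-380)<30 and abs(ce[i][1]-92)<25: print("ball",ce[i].round(1),st[i])
print(proj(d,rp(M,(.078,.1205,.011))))
E
```

```text
28 [210, 194, 166, 82, 139, 128, 207, 145, 213]
32 [210, 194, 168, 119, 153, 146, 210, 146, 205]
36 [207, 193, 174, 155, 148, 162, 210, 149, 204]
40 [205, 193, 174, 205, 149, 166, 213, 149, 205]
44 [210, 193, 176, 199, 185, 159, 210, 146, 209]
48 [200, 193, 191, 161, 213, 160, 212, 145, 213]
52 [210, 193, 196, 166, 194, 137, 209, 162, 213]
56 [209, 192, 205, 146, 129, 139, 211, 147, 217]
60 [212, 192, 173, 229, 213, 175, 179, 145, 215]
64 [213, 195, 137, 239, 233, 234, 174, 146, 218]
68 [213, 118, 239, 229, 231, 238, 229, 138, 201]
72 [213, 185, 237, 227, 234, 235, 237, 128, 208]
76 [212, 145, 235, 236, 235, 234, 234, 141, 211]
80 [211, 180, 237, 238, 238, 234, 235, 143, 209]
84 [211, 138, 223, 237, 236, 235, 216, 179, 213]
88 [203, 135, 236, 234, 236, 230, 237, 130, 217]
92 [208, 189, 233, 231, 233, 234, 235, 176, 216]
96 [213, 192, 234, 238, 236, 235, 237, 150, 216]
100 [218, 193, 200, 238, 237, 234, 207, 143, 215]
104 [212, 143, 227, 235, 238, 232, 236, 128, 219]
108 [214, 147, 237, 232, 235, 235, 240, 143, 198]
112 [215, 155, 236, 237, 236, 239, 239, 143, 190]
116 [214, 188, 240, 240, 239, 238, 237, 151, 200]
120 [212, 188, 227, 238, 240, 238, 205, 177, 207]
0 387 91 56.38667
0.06 387 86 51.146664
0.12 387 81 132.76
0.2 387 75 152.66667
ball [386.8  90.6] [381  84  13  14 122]
[386.64848632  90.81814155]
```

```bash
python3 -c "
from plant import ticket;print(ticket.hand_in())"
```

```text
the job is handed in; nothing more can be done
None
```

I shut the gate, hung all three long bolts head up in the slot queued behind it (heads at about 71, 92 and 112 mm down-slope of the rail's middle), left both short bolts on the table, and handed the job in at about 34 s; no verdict came back.

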